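# Tighten the chuck's top jaw with the square key

## Robot

A 6-joint arm with a two-finger parallel gripper is mounted at the origin on the work surface. World frame = base frame: x ahead of the robot, y to its left, z up, the work surface at z = 0. Lengths are in mm, angles in rad, forces in N, time in s.
With the tool pointing down it reaches from about 350 to 975 mm from the base axis. Payload 7.1 kg.
Tool frame: the origin (TCP) lies on the centre line of the jaws, within the pads' length; the fingertips stand 8 mm ahead of it and the grasp point (between the pads) lies 11 mm behind it; z points along the fingers, x is the direction in which the jaws open and shut, and the axes are right-handed (so a half turn about z gives the same grasp; the last joint's range is limited). The gripper opens to 88 mm and grips with 3 to 60 N. Pads are 20 mm wide; open, the fingers measure 115 mm over their backs; the gripper's body (75 mm by 178 mm) begins 61 mm behind the grasp point.
Start: joints at [-1.236, 0.423, 1.63, -0, 1.089, -0.019], TCP at [216.557, -586.266, 230.675] pointing down, gripper open.
Joint ranges: [-3, 3], [-0.9, 2.11], [0.09, 2.58], [-1.31, 4.45], [0.11, 2.69], [-2.54, 2.54]. Speed limits (rad/s): [2.39, 2.39, 3.01, 3.14, 3.14, 3.14].

## Interface

Orientations are given as a rotation vector (axis times angle).
In Python, from workcell import ctrl gives the robot as it stands.
- The arm moves only by the shell command python3 -m handwheel 'ROWS'. ROWS is JSON, a list of rows, each a list of 3 entries, a list of its own where there are three numbers: the turn, a rotation vector about the tool's x, y, z in rad, then the shift along the tool's x, y, z in mm, then the opening, from 0 (shut) to 1 (fully open). In form: [[[ax, ay, az], [tx, ty, tz], jaw], ...]. A call has exactly 10 rows; each row shifts and turns the pose as measured when the row begins, along the tool's axes as they then stand; what a row does not reach is not made up. A row lasts 1/12 s, in which the tool goes at most 41.7 mm and 7.16 degrees, less where a joint would pass 70% of its speed; a pose out of reach is approached as far as the arm can. A call with a gripper value outside its range is refused whole. The fingers move at their own pace and stop on an object; the grip force is fixed at half the most. Time passes only in rows, so rows that do not move let the fingers close, or fill a call up. It gives the time, the measured TCP pose, the force and the opening at its end, in the units of the state.
- ctrl.get_obs(): the state, without advancing time (a new reading comes with each control period).
- ctrl.get_image(name): name is "side" or "top" or "wrist"; returns a dict with "pixels" (420x560x3 uint8, red, green, blue), "camera_matrix" (3x3 intrinsics, pixels), "rvec" (rotation vector, rad) and "tvec" (3), from world to camera coordinates, as OpenCV has them. Camera axes: x right, y down, z forward; pixel columns grow to the right and rows downward; lengths in mm; the calibration is good to about 2 mm. A picture is of the moment at which its call begins. There is no depth.
- ctrl.close_job(): hands the job in, once; it reports no verdict.
Trained networks look in a picture, given as the dict that the camera call returned (one of the last four; its "shot" number tells which), for a name from the list of things; names that differ only in an ending like _2 or _b are one class to them, and where a whole thing is asked for, a point or a joint stands for the part that bears it (a point fixed in the world has none). Each returns a list of dicts, best first, with "score" (0 to 1); they miss things now and then, are a little off and sometimes report something else, mostly with a low value. They report only what shows in the picture. A call takes as long as a camera call. They do not tell look-alikes from the thing itself.
- ctrl.look_for(picture, query): "position" ([x, y, z] in mm, in the coordinates of the camera as it stood for that picture, good to about 4 mm: the middle of the surface that is visible of it).
- ctrl.spot_point(picture, query): "position" ([x, y, z] in mm, in the coordinates of the camera as it stood for that picture, good to about 4 mm: a listed point, or the origin of a listed thing).
The state is a dict: "t": time; "qpos": joint angles; "qvel": joint speeds; "joint_torque": joint torques, N m; "ee_pos": TCP position; "orientation": TCP orientation; "ft_force": force on the tool from outside, world axes, zero at the start; "moment": the same for the moment, N m; "width": finger opening in mm.
Only numpy, scipy, OpenCV 4.12 (cv2) and the standard library are available. Lean on these libraries where they do the work, as an engineer would, in place of code of your own. Each camera call takes 0.05 s, during which the arm holds its last target.

## Task

The thin-walled roller is set in the spindle's four-jaw chuck, but the top jaw is still loose. Take the chuck key from its holder, push its square end fully home in the upper screw and, holding it down against its spring, turn it clockwise until the jaw bites and the key comes up solid: snug, without ramming or wrenching it. Then pull the key out, stand it back in its holder, fully down, and let go; leave everything else alone.

Things in the scene. Friction and masses are not known exactly. Their poses are not given: they have to be found in the camera images.
- key_grip (a point): where to grasp the loose steel chuck key: centre of its hub, a flat-sided block 16 mm thick (x), 36 long (y), 20 high (its top is the key's top). A 10 mm tommy bar with 15 mm balls runs through it along y, 107 mm over all. Under the hub a round shank, 16 mm diameter, 41 long; a collar, 26 mm diameter, 6 high; then the square end. The square tip is 82 mm below this point. z up along the key
- key_tip (a point): centre of the end face of the key's square end, 82 mm below key_grip, same axes. The square is 11 mm across its flats, 25 mm long up to the collar (last 1.5 mm stepped to 9 mm), flats parallel to x and y
- pin: sprung ejector pin of this safety key, 5 mm diameter, standing 8 mm out of the middle of the square tip. It starts to give at 4 N and takes 8 N pushed in flush: the key lifts itself out unless held down. Origin at the key's tip while the pin is out
- key: the chuck key as a whole, 0.26 kg, 92 mm from tip to top, standing upright in its holder; origin at its square tip, same axes
- socket (a point): centre of the mouth of the square socket in the chuck's upper screw, on top of the chuck. z up, x and y parallel to the socket's flats (turned differently at each start). 12.2 mm across flats, 14 mm deep, flat floor, mouth chamfered 1 mm. Fully home, the key's tip is on the floor; less than 10 mm in is not home. The key has about 0.12 rad of play in it
- screw_end: round end of the upper screw, 24 mm diameter, carrying the socket, sunk 4 mm below a milled flat on the chuck's top; same frame as socket. It drags with up to 0.1 N m. Clockwise from above closes the top jaw; after 0.5 to 1.1 rad (differs each time) the jaw bites and the screw stops solid, felt as a rise of torque: 0.2 to 0.35 N m at the key is snug, over 0.4 crushes the roller
- jaw_tip (a point): middle of the biting underside of the top jaw, a stepped steel jaw 18 mm wide on the chuck's face; at first 0.4 to 0.9 mm above the roller. It goes down 0.8 mm per radian of screw turn
- roller_top (a point): point on top of the level, thin-walled aluminium roller (44 mm diameter, resting in the other three jaws) right below jaw_tip; z up. When the jaw bites, jaw_tip and this point coincide
- holder_hole (a point): centre of the mouth of the round hole in the key holder, z up: aluminium block 60 x 60 mm, 45 mm high, hole 20 mm diameter, 41 mm deep, mouth chamfered 2 mm, a grey switch box beside it no higher. The key stands in it, collar on the block's top, tip 25 mm below this point, key_grip 57 mm above it; any yaw will do
- station: fixed spindle station: base plate, upright plate, black gearmotor, and the four-jaw chuck, a steel drum of 130 mm diameter lying on its side, axis 85 mm above the deck; highest point 150 mm. Origin on the deck under the socket; x points out of the chuck's face (roller ends 99 mm out), the base plate reaches 250 mm the other way, 75 mm to either side in y
- wash_bottle: bystander: white squeeze bottle, 62 mm diameter, 183 mm high with its nozzle, loose; origin under its centre
- spare_roller: bystander: spare aluminium roller standing on its end, 44 mm diameter, 66 mm high, loose; origin under its centre
Not all that is in view belongs to the job. Of the things that look like the key, the middle-sized one is meant.

How it is judged:
By the outcome, as a careful person would: the job done as asked, in the order asked, and still so for the second after the job is handed in, with the robot touching nothing.
It also fails if it takes over 72 s, if anything falls off the work surface, if the arm or the gripper's body presses on something with over 40 N, if the wrist force passes 120 N, or if a joint passes its speed limit or range.

## Working session

There is one attempt and no reset: what is moved stays moved. The work goes in short steps, Python scripts to look and compute and a shell command to move; the robot and the scene stay as the last step left them, time stands still between calls to the robot, and variables do not carry over. Pictures are saved under pics/ and viewed, and the job is handed in when it is done.

```bash
ls; mkdir -p pics; cat > h.py <<'E'
import numpy as np, cv2
from workcell import ctrl
def save(im,name,crop=None,scale=1):
    p=im["pixels"][:,:,::-1]
    if crop: p=p[crop[1]:crop[3],crop[0]:crop[2]]
    if scale!=1: p=cv2.resize(p,None,fx=scale,fy=scale,interpolation=cv2.INTER_CUBIC)
    cv2.imwrite("pics/"+name,p)
def RT(im): return cv2.Rodrigues(np.array(im["rvec"],float))[0],np.array(im["tvec"],float).ravel()
def w(im,p):
    R,t=RT(im); return R.T@(np.array(p)-t)
def proj(im,P):
    return cv2.projectPoints(np.array(P,float).reshape(-1,3),np.array(im["rvec"],float),np.array(im["tvec"],float),np.array(im["camera_matrix"],float),None)[0].reshape(-1,2)
def atz(im,uv,z):
    R,t=RT(im);K=np.array(im["camera_matrix"]);d=R.T@np.linalg.inv(K)@np.array([uv[0],uv[1],1.]);c=-R.T@t
    return c+d*(z-c[2])/d[2]
def tri(ims,uvs):
    A=np.zeros((3,3));b=np.zeros(3)
    for im,uv in zip(ims,uvs):
        R,t=RT(im);K=np.array(im["camera_matrix"]);d=R.T@np.linalg.inv(K)@np.array([uv[0],uv[1],1.]);d/=np.linalg.norm(d);c=-R.T@t
        M=np.eye(3)-np.outer(d,d);A+=M;b+=M@c
    return np.linalg.solve(A,b)
def st():
    o=ctrl.get_obs()
    for k,v in o.items(): print(k,np.round(v,3).tolist())
    print(np.round(cv2.Rodrigues(np.array(o["orientation"],float))[0],3).tolist())
E
python3 - <<'E'
from h import *
st()
for n in ("side","top","wrist"):
    im=ctrl.get_image(n); save(im,n+"0.png"); R,t=RT(im); print(n,np.round(-R.T@t),im["camera_matrix"][0][0])
    for q in ("key_grip","key_tip","socket","holder_hole","station","jaw_tip","roller_top","wash_bottle","spare_roller"):
        for r in ctrl.spot_point(im,q)[:4]:
            P=w(im,r["position"]); print(q,round(r["score"],2),P.round(1),proj(im,P)[0].round())
E
```

```text
pics
t 0.0
qpos [-1.236, 0.424, 1.631, -0.0, 1.089, -0.019]
qvel [-0.0, 0.001, 0.001, 0.001, -0.0, -0.0]
joint_torque [0.001, -54.462, -27.367, 0.064, 0.023, -0.0]
ee_pos [216.375, -585.749, 229.896]
orientation [-2.577, 1.795, 0.002]
ft_force [-0.708, 1.095, -0.029]
moment [-0.002, -0.02, 0.018]
width 87.725
[[0.346, -0.938, -0.001], [-0.938, -0.346, 0.001], [-0.002, -0.0, -1.0]]
side [ 275. -476.  613.] 381.23990235046745
key_grip 0.86 [473.2 334.  129. ] [186. 162.]
key_grip 0.7 [633.5 251.8 107.7] [260. 168.]
key_grip 0.55 [630.2 393.6  64.3] [236. 158.]
key_grip 0.34 [636.9 253.2  43.8] [262. 188.]
key_tip 0.84 [477.4 334.8   9.6] [194. 200.]
key_tip 0.6 [619.2 390.7   2.8] [235. 178.]
key_tip 0.51 [632.9 256.1  20.3] [260. 196.]
socket 0.4 [ 573.  -114.8  142.7] [326. 259.]
holder_hole 0.69 [635.  253.3  45.7] [261. 188.]
station 0.56 [ 5.737e+02 -1.157e+02 -1.000e-01] [321. 311.]
station 0.55 [ 575.7 -121.4  141.7] [330. 262.]
jaw_tip 0.53 [582.4 -76.  106. ] [317. 258.]
jaw_tip 0.15 [634.5 251.4  16.8] [262. 197.]
roller_top 0.76 [579.4 -66.8 104.6] [312. 256.]
roller_top 0.2
[... 152 characters left out ...]
581.2 -68.7 101.6] [314. 258.]
spare_roller 0.86 [ 8.144e+02  1.183e+02 -6.000e-01] [346. 209.]
top [ 501.   98. 1069.] 540.6658574585118
key_grip 0.72 [471.9 329.1 123. ] [165. 297.]
key_grip 0.67 [629.  253.  104.6] [213. 210.]
key_tip 0.73 [630.2 385.    8. ] [155. 215.]
key_tip 0.59 [632.7 253.1  20.9] [219. 213.]
socket 0.73 [ 575.3 -116.2  144.2] [424. 240.]
holder_hole 0.81 [636.3 252.   44.1] [218. 210.]
station 0.96 [ 574.9 -115.2   -2.7] [407. 246.]
jaw_tip 0.79 [584.5 -72.5 112.9] [395. 236.]
roller_top 0.81 [585.4 -70.8 106.4] [394. 236.]
wash_bottle 0.82 [433.2 144.6  -0.7] [273. 317.]
spare_roller 0.98 [817.3 123.1  -1.7] [287. 126.]
wrist [ 283. -562.  384.] 337.04223693050454
```

View pics/side0.png

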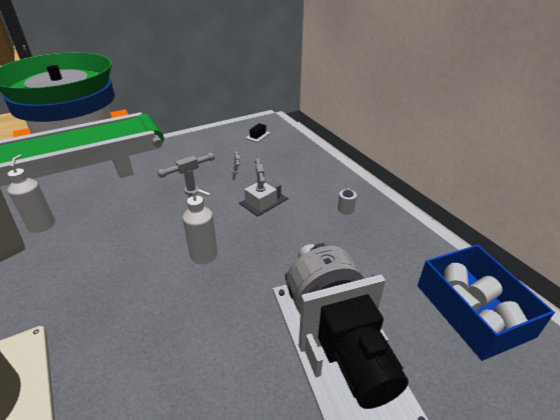

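View pics/top0.png

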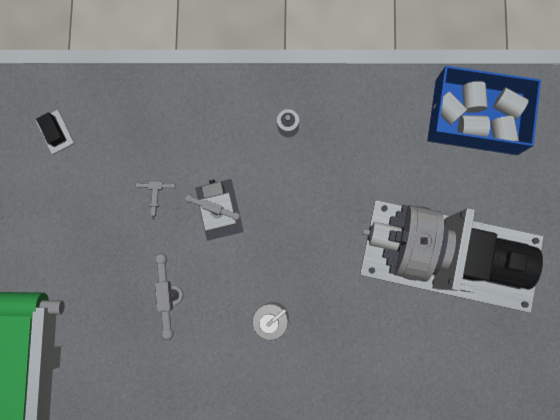

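```bash
python3 - <<'E'
import cv2
a=cv2.imread("pics/side0.png");cv2.imwrite("pics/side0c.png",cv2.resize(a[130:230,150:310],None,fx=5,fy=5,interpolation=2))
a=cv2.imread("pics/top0.png");cv2.imwrite("pics/top0c.png",cv2.resize(a[190:310,135:245],None,fx=5,fy=5,interpolation=2))
E
```

```text
(no output)
```

View pics/top0c.png

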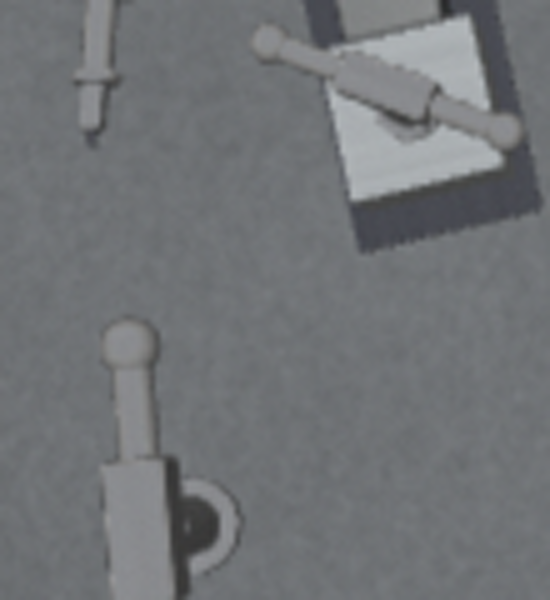

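View pics/side0c.png

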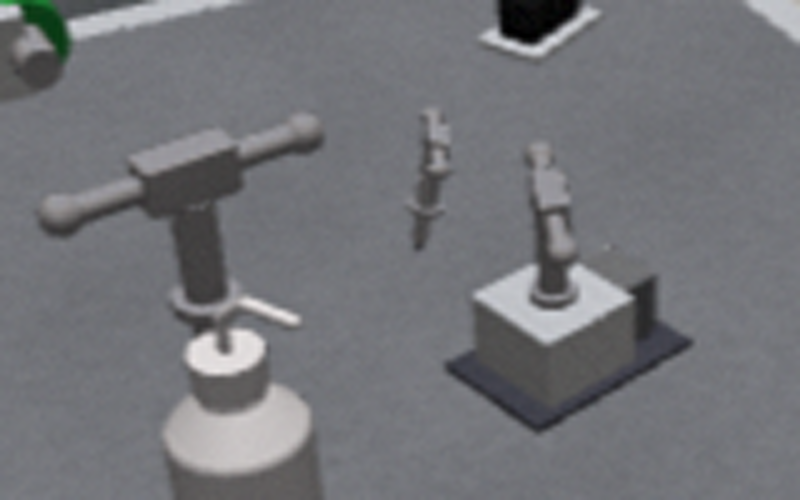

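```bash
python3 - <<'E'
from h import *
T=ctrl.get_image("top");S=ctrl.get_image("side")
t1,t2=(135+268/5,190+42/5),(135+507/5,190+130/5)
s1,s2=(150+540/5,130+153/5),(150+562/5,130+244/5)
a=tri([T,S],[t1,s1]);b=tri([T,S],[t2,s2]);print(a,b,(a+b)/2,np.linalg.norm(a-b))
a=atz(T,t1,102);b=atz(T,t2,102);d=b-a;print(a,b,(a+b)/2,np.linalg.norm(d),np.degrees(np.arctan2(d[1],d[0])))
save(T,"topsock.png",(360,195,480,285),6);save(S,"sidesock.png",(270,230,390,320),6)
im=ctrl.get_image("wrist");R,t=RT(im);o=ctrl.get_obs();Rt=cv2.Rodrigues(np.array(o["orientation"],float))[0]
print("cam in tool",Rt.T@(-R.T@t-o["ee_pos"]),(R@Rt).round(3).tolist())
E
```

```text
[650.30886456 298.63154372  99.61131832] [617.82738646 209.83818773 104.84165956] [634.06812551 254.23486572 102.22648894] 94.69246515700569
[649.32079817 298.40340571 102.        ] [618.04314565 210.22313228 102.        ] [633.68197191 254.313269   102.        ] 93.56309192479979 -109.52965913455691
cam in tool [   0.46864894  -70.46247291 -153.80460181] [[1.0, -0.0, -0.0], [0.0, 0.967, -0.256], [0.0, 0.256, 0.967]]
```

View pics/topsock.png

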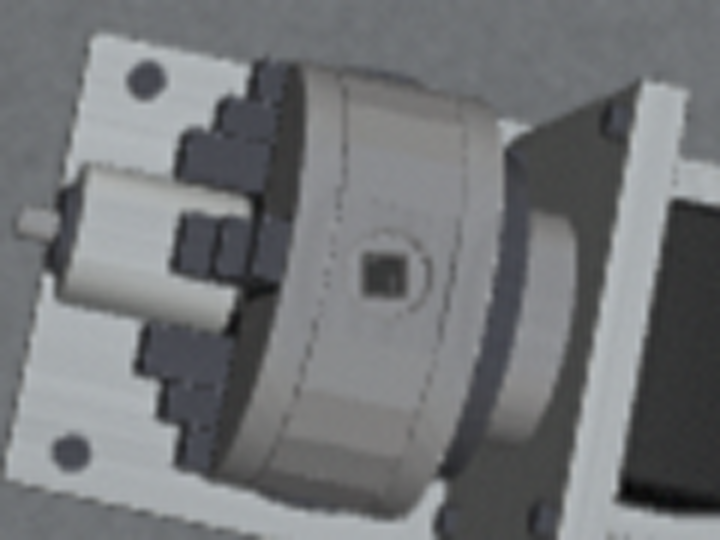

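View pics/sidesock.png

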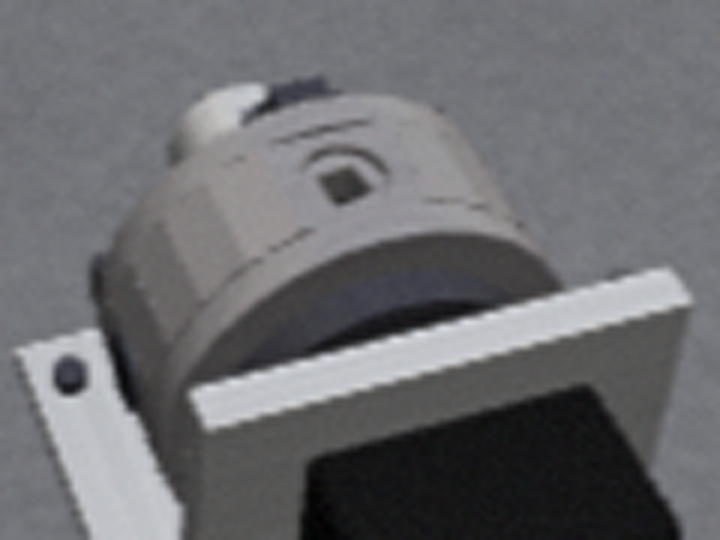

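View pics/wrist0.png

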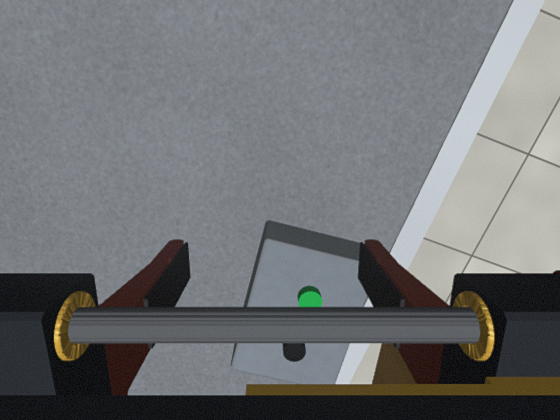

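Three T-keys: the large one standing free (top 165,297), the small one lying (155,195), and the middle-sized one standing in the aluminium holder (213,210). The last one fits: its bar measures 94 mm between ball centres (92 expected) and its grip height is 102 mm, which the enlarged crop confirms. On the way to it I'll look at the socket with the wrist camera.

```bash
python3 -m handwheel '[[[0,0,0],[-20,-33,0],1],[[0,0,0],[-20,-33,0],1],[[0,0,0],[-20,-33,0],1],[[0,0,0],[-20,-33,0],1],[[0,0,0],[-20,-33,0],1],[[0,0,0],[-20,-33,0],1],[[0,0,0],[-20,-33,0],1],[[0,0,0],[-20,-33,0],1],[[0,0,0],[-20,-33,0],1],[[0,0,0],[-20,-33,0],1]]'
```

```text
t: 2.48
ee_pos: [462.9, -279.7, 230.8]
orientation: [2.563, -1.811, 0.008]
ft_force: [1.0, -0.3, 0.5]
width: 87.8
```

```bash
python3 -m handwheel '[[[0,0,0],[-21,-30.5,6],1],[[0,0,0],[-21,-30.5,6],1],[[0,0,0],[-21,-30.5,6],1],[[0,0,0],[-21,-30.5,6],1],[[0,0,0],[-21,-30.5,6],1],[[0,0,-0.12],[0,0,0],1],[[0,0,-0.12],[0,0,0],1],[[0,0,-0.12],[0,0,0],1],[[0,0,-0.12],[0,0,0],1],[[0,0,-0.12],[0,0,0],1]]'; python3 - <<'E'
from h import *
im=ctrl.get_image("wrist"); save(im,"w1.png");st()
E
```

```text
t: 3.32
ee_pos: [582.8, -112.3, 200.0]
orientation: [2.994, -0.937, 0.016]
ft_force: [0.3, 0.2, -0.2]
width: 87.7
t 3.367
qpos [-0.208, 0.41, 1.732, -0.006, 0.991, 0.394]
qvel [-0.005, -0.002, 0.004, 0.0, 0.001, 0.306]
joint_torque [-0.109, -51.877, -25.664, 0.039, -0.078, 0.665]
ee_pos [582.755, -112.364, 200.067]
orientation [2.998, -0.926, 0.016]
ft_force [-0.135, -0.672, -0.831]
moment [-0.018, 0.004, -0.015]
width 87.928
[[0.826, -0.564, 0.008], [-0.564, -0.826, -0.007], [0.011, 0.001, -1.0]]
```

View pics/w1.png

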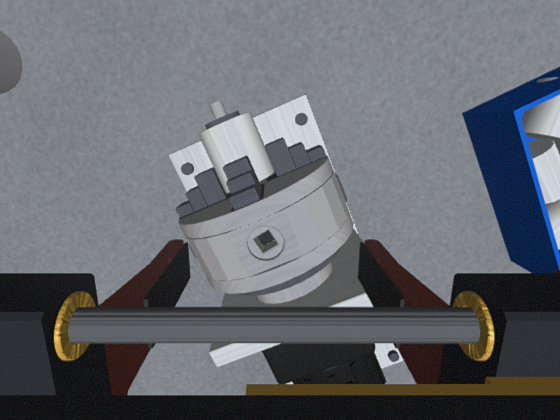

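The socket shows at about (264,240) in the wrist view, clear of the fingers. I'll zoom in for its angle.

```bash
cat > crop.py <<'E'
import sys,cv2
a=cv2.imread("pics/"+sys.argv[1]);x0,y0,x1,y1=map(int,sys.argv[3:7]);s=float(sys.argv[7])
cv2.imwrite("pics/"+sys.argv[2],cv2.resize(a[y0:y1,x0:x1],None,fx=s,fy=s,interpolation=2))
E
python3 crop.py w1.png w1c.png 235 212 295 267 10
```

```text
(no output)
```

View pics/w1c.png

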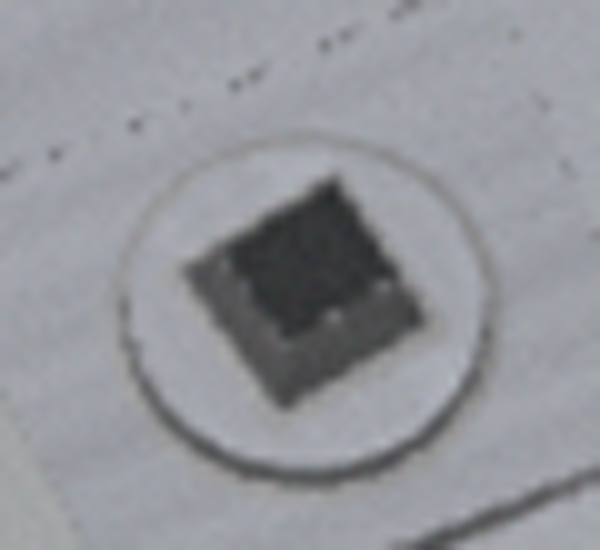

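```bash
python3 - <<'E'
from h import *
W=ctrl.get_image("wrist");T=ctrl.get_image("top");S=ctrl.get_image("side")
# arm may have settled: re-save
save(W,"w2.png",(235,212,295,267),10)
save(T,"t2.png",(360,195,480,285),6)
uv=np.array([(335,175),(425,325),(285,408),(185,270)])/10+[235,212]-.45
t=(360+384/6-.4,195+275/6-.4); s=(270+345/6-.4,230+187/6-.4)
c=uv.mean(0)
print("WTS",tri([W,T,S],[c,t,s]),"WT",tri([W,T],[c,t]),"WS",tri([W,S],[c,s]),"TS",tri([T,S],[t,s]))
for z in (142,146):
    P=np.array([atz(W,u,z) for u in uv]);e=np.roll(P,-1,0)-P
    print(z,P.mean(0),np.linalg.norm(e,axis=1),np.degrees(np.arctan2(e[:,1],e[:,0]))%90)
st()
E
```

```text
WTS [ 574.72016074 -116.4394099   139.72301684] WT [ 575.06854621 -115.77735555  142.49850764] WS [ 574.3690213  -116.83266491  140.00328782] TS [ 575.02100714 -115.96216152  138.98343647]
142 [ 575.01433402 -116.46365339  142.        ] [12.12948373 11.10134039 11.84367564 11.98431126] [85.18833805 87.80376861 89.38231033 89.13138841]
146 [ 575.89484397 -115.28190329  146.        ] [11.90040274 10.89167722 11.6199925  11.75797204] [85.18833805 87.80376861 89.38231033 89.13138841]
t 3.517
qpos [-0.209, 0.41, 1.732, -0.006, 0.99, 0.412]
qvel [-0.002, -0.001, -0.001, -0.002, -0.0, -0.001]
joint_torque [0.139, -51.729, -25.55, 0.05, -0.051, -0.187]
ee_pos [582.661, -112.776, 200.194]
orientation [2.989, -0.953, 0.016]
ft_force [-0.132, -0.408, 0.604]
moment [-0.051, -0.004, 0.025]
width 87.778
[[0.815, -0.579, 0.009], [-0.579, -0.815, -0.007], [0.011, 0.001, -1.0]]
```

View pics/w2.png

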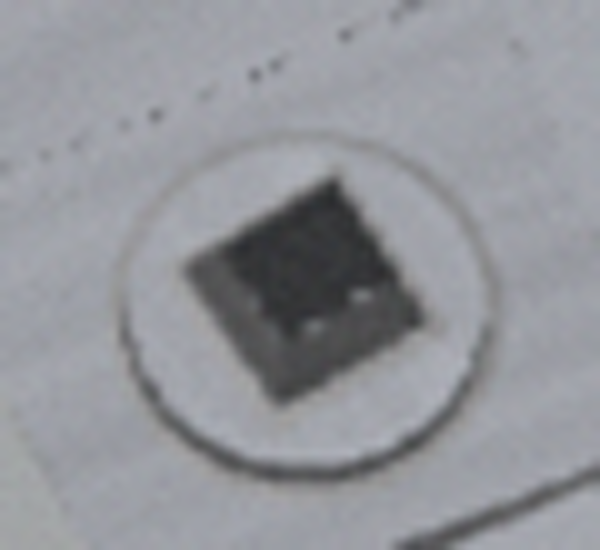

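```bash
cat > sq.py <<'E'
from h import *
def rect(im,c,z,rad=14,name=None,thr=125):
    # warp to world plane: 0.1mm px
    g=[(-rad,-rad),(rad,-rad),(rad,rad),(-rad,rad)]
    src=proj(im,[(c[0]+a,c[1]+b,z) for a,b in g]).astype(np.float32)
    N=int(rad*20);dst=np.array([(0,0),(N,0),(N,N),(0,N)],np.float32)
    p=cv2.warpPerspective(im["pixels"],cv2.getPerspectiveTransform(src,dst),(N,N),flags=cv2.INTER_CUBIC)
    gr=cv2.GaussianBlur(cv2.cvtColor(p,cv2.COLOR_RGB2GRAY),(0,0),4)
    if name: cv2.imwrite("pics/"+name,gr)
    out=[]
    for th in (thr-10,thr,thr+10):
        m=(gr<th).astype(np.uint8)
        n,l,s,ce=cv2.connectedComponentsWithStats(m)
        best=min(range(1,n),key=lambda i:np.hypot(*(ce[i]-N/2)) if s[i,4]>2000 else 1e9)
        cn=cv2.findContours((l==best).astype(np.uint8),0,1)[0];cn=max(cn,key=len)
        r=cv2.minAreaRect(cn);out.append((th,np.round([c[0]-rad+r[0][0]/10/2,c[1]-rad+r[0][1]/20],2),np.round(np.array(r[1])/20,2),r[2]))
        # moment-free angle via line fits
        hull=cn[:,0,:].astype(float)/20
        ctr=np.array(r[0])/20;a=np.radians(r[2]);angs=[]
        for k in range(4):
            d=np.array([np.cos(a+k*np.pi/2),np.sin(a+k*np.pi/2)]);q=hull-ctr
            sel=(q@d>.35*r[1][k%2]/20)&(abs(q@np.array([-d[1],d[0]]))<.33*r[1][(k+1)%2]/20)
            if sel.sum()>10:
                v=cv2.fitLine(hull[sel].astype(np.float32),cv2.DIST_HUBER,0,.01,.01).ravel();angs.append(np.degrees(np.arctan2(v[1],v[0]))%90)
        out[-1]+=(np.round(angs,1),)
    return out
E
python3 - <<'E'
from sq import *
W=ctrl.get_image("wrist")
for r in rect(W,(575,-116.3),142,name="rect1.png"): print(r)
T=ctrl.get_image("top")
for r in rect(T,(575,-116.3),142,name="rect1t.png"): print(r)
E
```

```text
(115, array([ 568.04, -123.33]), array([6.17, 6.13]), 87.51044464111328, array([89.1, 87.9, 87.8, 86. ], dtype=float32))
(125, array([ 568.03, -123.34]), array([6.3 , 6.29]), 87.79740142822266, array([ 0.1, 88. , 87.4, 85.9], dtype=float32))
(135, array([ 568.02, -123.37]), array([6.47, 6.47]), 87.61405944824219, array([88.6, 88.4, 87.3, 86.5], dtype=float32))
(115, array([ 567.98, -123.33]), array([13.95, 13.95]), 90.0, array([86.1,  0. ,  0. ,  0. ], dtype=float32))
(125, array([ 567.98, -123.33]), array([13.95, 13.95]), 90.0, array([88.8,  0. ,  0. ,  0. ], dtype=float32))
(135, array([ 567.98, -123.33]), array([13.95, 13.95]), 90.0, array([90.,  0.,  0.,  0.], dtype=float32))
```

View pics/rect1.png

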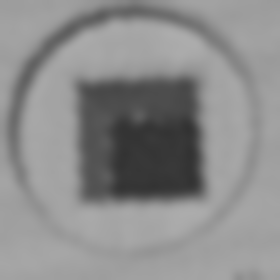

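```bash
python3 -m handwheel '[[[0,0,0],[-18.5,-35,0],1],[[0,0,0],[-18.5,-35,0],1],[[0,0,0],[-18.5,-35,0],1],[[0,0,0],[-18.5,-35,0],1],[[0,0,0],[-18.5,-35,0],1],[[0,0,0],[-18.5,-35,0],1],[[0,0,0],[-18.5,-35,0],1],[[0,0,0],[-18.5,-35,0],1],[[0,0,-0.12],[0,0,0],1],[[0,0,-0.12],[0,0,0],1]]'; python3 - <<'E'
from h import *
im=ctrl.get_image("wrist"); save(im,"w3.png");st()
E
```

```text
t: 4.45
ee_pos: [630.8, 212.0, 199.2]
orientation: [3.073, -0.634, 0.023]
ft_force: [-0.2, -1.1, 0.3]
width: 88.0
t 4.5
qpos [0.311, 0.511, 1.565, -0.011, 1.054, 0.716]
qvel [-0.031, -0.011, 0.018, -0.006, -0.001, 0.262]
joint_torque [-1.041, -59.276, -26.341, -0.223, 0.067, 0.633]
ee_pos [630.896, 212.158, 199.319]
orientation [3.076, -0.623, 0.023]
ft_force [-0.401, -0.222, 0.4]
moment [-0.011, -0.042, 0.037]
width 87.675
[[0.921, -0.389, 0.014], [-0.389, -0.921, -0.006], [0.015, 0.0, -1.0]]
```

View pics/w3.png

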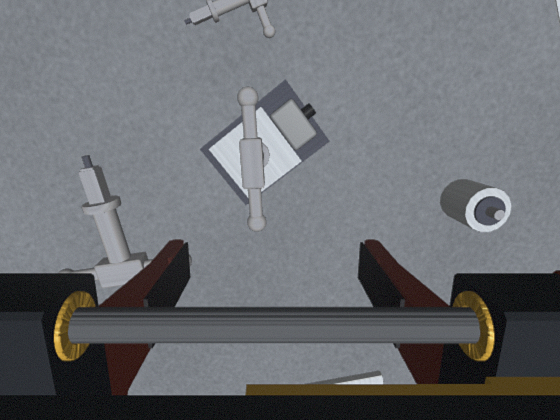

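The wrist view shows the key in its holder: balls at (248,97) and (257,223), hub at (252,163). The small key at the top and the large key at the left are clear of it.

```bash
python3 - <<'E'
from h import *
W=ctrl.get_image("wrist");save(W,"w4.png",(190,75,330,245),4);st()
E
```

```text
t 4.55
qpos [0.309, 0.511, 1.566, -0.012, 1.054, 0.727]
qvel [-0.029, -0.007, 0.014, -0.009, 0.003, 0.131]
joint_torque [1.032, -58.959, -27.284, 0.102, -0.099, -1.392]
ee_pos [630.815, 210.966, 199.313]
orientation [3.072, -0.641, 0.022]
ft_force [0.059, -0.702, -0.067]
moment [-0.029, 0.003, 0.044]
width 88.01
[[0.916, -0.4, 0.013], [-0.4, -0.917, -0.006], [0.015, 0.001, -1.0]]
```

View pics/w4.png

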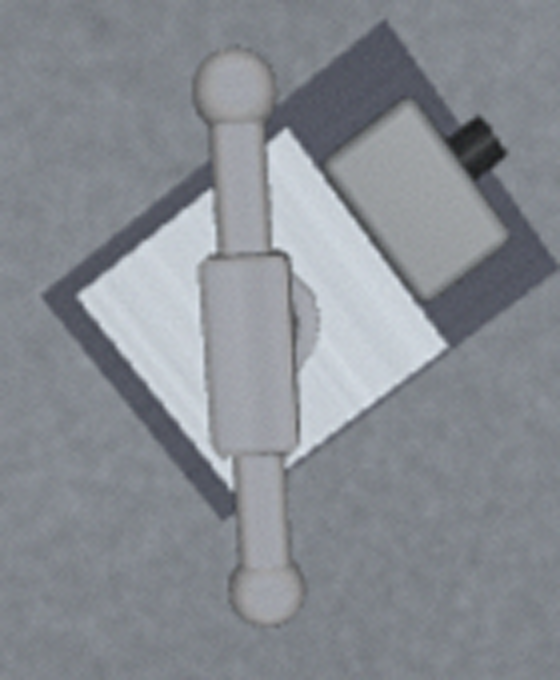

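```bash
python3 - <<'E'
from h import *
W=ctrl.get_image("wrist");save(W,"w5.png",(190,75,330,245),4);T=ctrl.get_image("top");o=ctrl.get_obs()
np.save("Tcal.npy",0)
f=lambda x,y:(190+x/4-.4,75+y/4-.4)
u1,u2=f(235,85),f(267,590)
a=atz(W,u1,102);b=atz(W,u2,102);d=a-b;m=(a+b)/2
print("bar",a,b,m,np.linalg.norm(d),np.degrees(np.arctan2(d[1],d[0])))
t1,t2=(135+268/5-.4,190+42/5-.4),(135+507/5-.4,190+130/5-.4)
p=tri([W,T],[u1,t1]);q=tri([W,T],[u2,t2]);print("tri",p,q,(p+q)/2)
h=[f(202,257),f(290,252),f(297,450),f(213,455)]
H=np.array([atz(W,x,112) for x in h]);print("hubtop",H.mean(0),np.linalg.norm(np.roll(H,-1,0)-H,axis=1));e=H-np.roll(H,-1,0);print(np.degrees(np.arctan2(e[:,1],e[:,0])))
Rt=cv2.Rodrigues(np.array(o["orientation"],float))[0]
print("ee",o["ee_pos"],"yaw",np.degrees(np.arctan2(Rt[1,0],Rt[0,0])),"q6",o["qpos"][5],Rt.round(3).tolist())
E
```

```text
bar [651.19895541 296.54107544 102.        ] [617.99103888 209.30025378 102.        ] [634.59499714 252.92066461 102.        ] 93.34734428708367 69.16084634504459
tri [650.45878068 297.49318684 104.42055951] [618.44691965 210.41644186 105.81518016] [634.45285017 253.95481435 105.11786983]
hubtop [634.89076592 252.9787952  112.        ] [15.42541774 35.24244057 15.29268089 35.28029767]
[ 159.58706451   68.00943029  -20.2582949  -111.77314821]
ee [630.78127357 209.44298597 199.38055195] yaw -23.918350318099453 q6 0.7307469563036376 [[0.914, -0.405, 0.013], [-0.405, -0.914, -0.007], [0.015, 0.001, -1.0]]
```

View pics/w5.png

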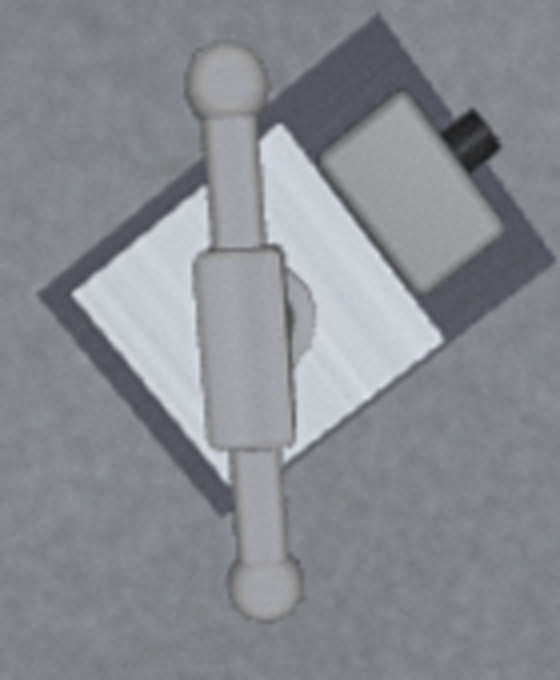

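```bash
python3 -m handwheel '[[[0,-0.015,-0.068],[0,0,0],1],[[0,0,0],[0,0,0],1],[[0,0,0],[-4,-14,20],1],[[0,0,0],[-4,-14,20],1],[[0,0,0],[-4,-14,10],1],[[0,0,0],[0,0,0],1],[[0,0,0],[0,0,0],1],[[0,0,0],[0,0,0],1],[[0,0,0],[0,0,0],1],[[0,0,0],[0,0,0],1]]'; cat > rel.py <<'E'
import sys
from h import *
# rel.py x y z yaw_deg : shift in tool axes to reach
x,y,z,yw=map(float,sys.argv[1:5])
o=ctrl.get_obs();R=cv2.Rodrigues(np.array(o["orientation"],float))[0]
yaw=np.degrees(np.arctan2(R[1,0],R[0,0]))
a=np.radians(yw);D=np.array([[np.cos(a),np.sin(a),0],[np.sin(a),-np.cos(a),0],[0,0,-1.]])
e=cv2.Rodrigues(R.T@D)[0].ravel()
print("ee",np.round(o["ee_pos"],2),"yaw",round(yaw,2),"turn",e.round(4),"shift",(R.T@(np.array([x,y,z])-o["ee_pos"])).round(2),"after-turn shift",(D.T@(np.array([x,y,z])-o["ee_pos"])).round(2))
print("F",np.round(o["ft_force"],2),"M",np.round(o["moment"],3),"w",o["width"],"q",np.round(o["qpos"],2),"t",o["t"],"v",np.abs(o["qvel"]).max())
E
python3 rel.py 634 254 91 -20
```

```text
t: 5.48
ee_pos: [637.2, 244.6, 151.4]
orientation: [3.08, -0.614, 0.007]
ft_force: [0.3, 0.4, 0.0]
width: 87.7
ee [637.17 244.6  151.45] yaw -22.56 turn [ 0.0004 -0.0046 -0.0447] shift [-6.81 -7.48 60.41] after-turn shift [-6.19 -7.75 60.45]
F [0.32 0.38 0.04] M [-0.011 -0.036  0.033] w 87.72677219797103 q [ 0.35  0.59  1.55 -0.    1.    0.75] t 5.4833 v 0.01498076428829792
```

```bash
python3 -m handwheel '[[[0,-0.005,-0.045],[-4,-4,10],1],[[0,0,0],[-3,-4,20],1],[[0,0,0],[0,0,20],1],[[0,0,0],[0,0,4],1],[[0,0,0],[0,0,0],1],[[0,0,0],[0,0,0],1],[[0,0,0],[0,0,0],1],[[0,0,0],[0,0,0],1],[[0,0,0],[0,0,0],1],[[0,0,0],[0,0,0],1]]'; 
python3 rel.py 634 254 91 -20;python3 - <<'E'
from h import *
W=ctrl.get_image("wrist");save(W,"w6.png")
E
```

```text
t: 6.32
ee_pos: [639.6, 252.4, 106.8]
orientation: [-3.086, 0.553, -0.02]
ft_force: [-0.6, -0.2, 0.3]
width: 87.7
ee [639.64 252.4  106.82] yaw -20.33 turn [-0.0088 -0.0112 -0.0056] shift [-6.02  0.6  15.75] after-turn shift [-5.84  0.43 15.82]
F [-0.64 -0.23  0.32] M [-0.027 -0.103 -0.019] w 87.73300131718595 q [ 0.36  0.65  1.56 -0.    0.92  0.71] t 6.3167 v 0.012930795854793245
```

View pics/w6.png

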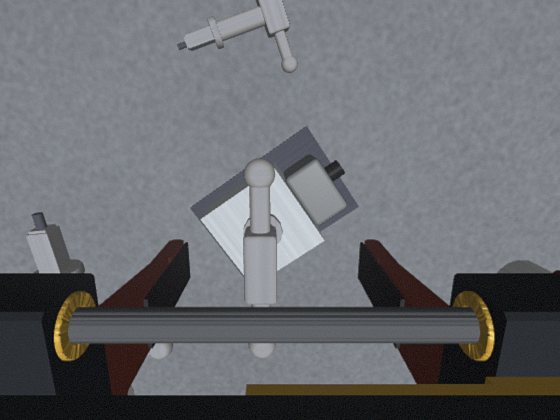

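```bash
python3 -m handwheel '[[[-0.009,-0.011,-0.006],[-3,0,0],1],[[0,0,0],[-3,0,6],1],[[0,0,0],[-1,0,6],1],[[0,0,0],[0,0,5],1],[[0,0,0],[0,0,0],1],[[0,0,0],[0,0,0],1],[[0,0,0],[0,0,0],1],[[0,0,0],[0,0,0],1],[[0,0,0],[0,0,0],1],[[0,0,0],[0,0,0],1]]'; 
python3 rel.py 634 254 91 -20
```

```text
t: 7.2
ee_pos: [632.1, 255.3, 87.7]
orientation: [3.093, -0.543, -0.002]
ft_force: [-0.4, 0.4, -0.2]
width: 87.6
ee [632.08 255.3   87.73] yaw -19.92 turn [0.0015 0.0013 0.0014] shift [ 2.25  0.58 -3.28] after-turn shift [ 2.25  0.57 -3.27]
F [-0.39  0.37 -0.19] M [-0.049 -0.019  0.039] w 87.62717532226327 q [ 0.37  0.67  1.57 -0.    0.9   0.71] t 7.2 v 0.0026747433820463328
```

```bash
python3 -m handwheel '[[[0,0,0],[2,0.5,-3],1],[[0,0,0],[0,0,0],1],[[0,0,0],[0,0,0],1],[[0,0,0],[0,0,0],0],[[0,0,0],[0,0,0],0],[[0,0,0],[0,0,0],0],[[0,0,0],[0,0,0],0],[[0,0,0],[0,0,0],0],[[0,0,0],[0,0,0],0],[[0,0,0],[0,0,0],0]]'; 
python3 rel.py 634 254 91 -20;python3 - <<'E'
from h import *
W=ctrl.get_image("wrist");save(W,"w7.png")
E
```

```text
t: 8.03
ee_pos: [634.5, 254.1, 91.9]
orientation: [3.094, -0.544, -0.001]
ft_force: [1.0, 0.2, 0.3]
width: 44.8
ee [634.54 254.06  91.94] yaw -19.93 turn [0.0005 0.0002 0.0011] shift [-0.49  0.24  0.94] after-turn shift [-0.49  0.24  0.94]
F [1.02 0.22 0.34] M [-0.01  -0.059 -0.018] w 44.80432130055985 q [ 0.36  0.67  1.57 -0.    0.91  0.71] t 8.0333 v 0.0019498470003689037
```

View pics/w7.png

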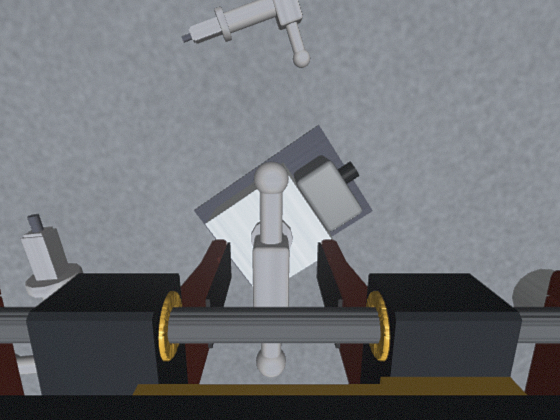

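The fingers are closing evenly about the hub (271,270), about 17 px clear on each side. I'll continue closing.

```bash
python3 -m handwheel '[[[0,0,0],[0,0,0],0],[[0,0,0],[0,0,0],0],[[0,0,0],[0,0,0],0],[[0,0,0],[0,0,0],0],[[0,0,0],[0,0,0],0],[[0,0,0],[0,0,0],0],[[0,0,0],[0,0,0],0],[[0,0,0],[0,0,0],0],[[0,0,0],[0,0,0],0],[[0,0,0],[0,0,0],0]]'; 
python3 rel.py 634 254 91 -20
```

```text
t: 8.92
ee_pos: [634.4, 254.1, 91.8]
orientation: [3.094, -0.544, -0.001]
ft_force: [0.2, 0.2, -1.1]
width: 16.3
ee [634.37 254.06  91.78] yaw -19.93 turn [0.0007 0.0005 0.0012] shift [-0.33  0.18  0.78] after-turn shift [-0.33  0.19  0.78]
F [ 0.23  0.2  -1.1 ] M [-0.044 -0.091 -0.005] w 16.261181427163823 q [ 0.36  0.67  1.57 -0.    0.91  0.71] t 8.9167 v 0.0017904013366069021
```

```bash
python3 -m handwheel '[[[0,0,0],[0,0,-5],0],[[0,0,0],[0,0,-10],0],[[0,0,0],[0,0,-15],0],[[0,0,0],[0,0,-20],0],[[0,0,0],[0,0,-25],0],[[0,0,0],[0,0,-30],0],[[0,0,0],[0,0,-30],0],[[0,0,0],[0,0,-30],0],[[0,0,0],[0,0,-10],0],[[0,0,0],[0,0,0],0]]'; 
python3 rel.py 575 -116.4 270 -20; python3 - <<'E'
from h import *
W=ctrl.get_image("wrist");save(W,"w8.png");S=ctrl.get_image("side");save(S,"s8.png",(180,80,340,220),5)
E
```

```text
t: 9.75
ee_pos: [631.2, 252.8, 274.4]
orientation: [3.088, -0.543, -0.014]
ft_force: [0.5, -0.2, -3.6]
width: 16.0
ee [631.2  252.82 274.36] yaw -19.93 turn [0.0073 0.0081 0.0012] shift [ 73.09 366.22   6.45] after-turn shift [ 73.47 366.17   4.36]
F [ 0.53 -0.18 -3.64] M [-0.051 -0.114  0.007] w 15.964868643634754 q [ 0.36  0.47  1.45 -0.    1.23  0.71] t 9.75 v 0.02290044419312615
```

View pics/w8.png

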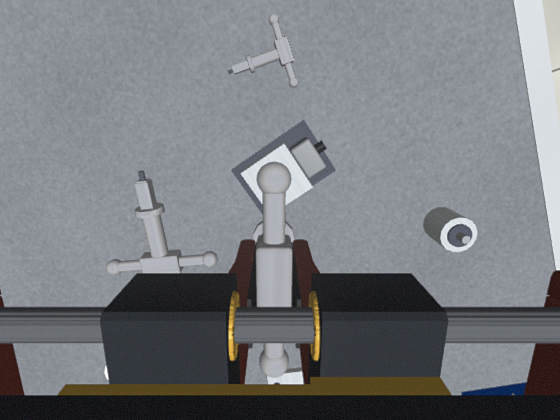

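View pics/s8.png

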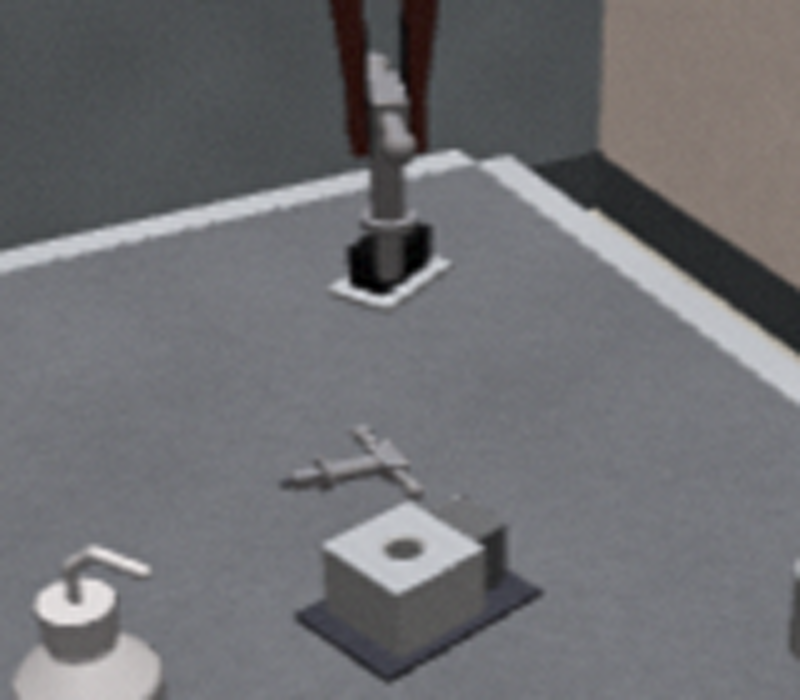

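```bash
python3 crop.py w8.png w8c.png 230 150 320 385 2.5; python3 - <<'E'
import numpy as np
from h import *
R=np.array([[1,0,0],[0,.967,-.256],[0,.256,.967]]);c=np.array([.47,-70.46,-153.8])
W=ctrl.get_image("wrist");K=np.array(W["camera_matrix"]);print(K)
for uv in [(274,178),(273.5,360)]:
    d=R.T@np.linalg.inv(K)@np.array([*uv,1]);print(c+d*(-11-c[2])/d[2])
E
```

```text
[[337.04223693   0.         273.63834959]
 [  0.         337.04223693 209.67293444]
 [  0.           0.           1.        ]]
[  0.62460878 -46.66695443 -11.        ]
[  0.40126709  44.62466646 -11.        ]
```

View pics/w8c.png

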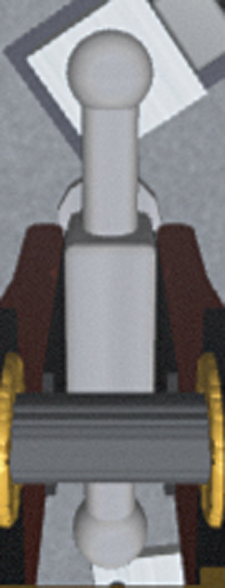

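```bash
python3 -m handwheel '[[[0.007,0.008,0],[4,20,0],0],[[0,0,0],[7,36,0],0],[[0,0,0],[7,36,0],0],[[0,0,0],[7,36,0],0],[[0,0,0],[7,36,0],0],[[0,0,0],[7,36,0],0],[[0,0,0],[7,36,0],0],[[0,0,0],[7,36,0],0],[[0,0,0],[7,36,0],0],[[0,0,0],[3,15,0],0]]'; 
python3 rel.py 575 -116.9 250 -2.4
```

```text
t: 10.73
ee_pos: [564.1, -81.9, 245.3]
orientation: [3.084, -0.526, -0.07]
ft_force: [-0.0, -0.5, -2.7]
width: 16.1
ee [564.15 -81.9  245.34] yaw -19.38 turn [ 0.0129  0.0445 -0.296 ] shift [21.64 29.51 -5.01] after-turn shift [12.31 34.51 -4.66]
F [-0.04 -0.52 -2.72] M [ 0.003 -0.08  -0.01 ] w 16.086484565969638 q [-0.16  0.35  1.71 -0.01  1.13  0.18] t 10.7333 v 0.30821320855870704
```

```bash
python3 -m handwheel '[[[0.004,0.015,-0.1],[0,0,-5],0],[[0.004,0.015,-0.1],[0,0,0],0],[[0.004,0.015,-0.1],[0,0,0],0],[[0,0,0],[0,0,0],0],[[0,0,0],[5,12,0],0],[[0,0,0],[5,12,0],0],[[0,0,0],[3,8,0],0],[[0,0,0],[0,0,0],0],[[0,0,0],[0,0,0],0],[[0,0,0],[0,0,0],0]]'; 
python3 rel.py 575 -116.9 250 -2.4
```

```text
t: 11.57
ee_pos: [568.0, -122.8, 233.8]
orientation: [-3.138, 0.07, 0.042]
ft_force: [-0.5, 0.2, -2.9]
width: 16.0
ee [ 568.04 -122.79  233.75] yaw -2.54 turn [-0.002   0.027  -0.0025] shift [  6.25  -6.22 -16.41] after-turn shift [  6.71  -6.18 -16.25]
F [-0.52  0.19 -2.94] M [ 0.    -0.124  0.019] w 16.027719102544232 q [-0.23  0.37  1.71 -0.    1.09 -0.19] t 11.5667 v 0.009931947842700826
```

```bash
python3 -m handwheel '[[[-0.002,0.027,-0.002],[0,0,0],0],[[0,0,0],[0,0,0],0],[[0,0,0],[6,-6,0],0],[[0,0,0],[0,0,0],0],[[0,0,0],[0,0,0],0],[[0,0,0],[0,0,0],0],[[0,0,0],[0,0,0],0],[[0,0,0],[0,0,0],0],[[0,0,0],[0,0,0],0],[[0,0,0],[0,0,0],0]]'; 
python3 rel.py 575 -116.9 230 -2.4; python3 - <<'E'
from h import *
W=ctrl.get_image("wrist");save(W,"w9.png");S=ctrl.get_image("side");save(S,"s9.png",(260,180,400,300),5.5);T=ctrl.get_image("top");save(T,"t9.png",(360,180,480,285),6)
E
```

```text
t: 12.4
ee_pos: [575.6, -114.8, 234.2]
orientation: [-3.14, 0.067, 0.001]
ft_force: [-0.4, -0.1, -2.6]
width: 15.8
ee [ 575.64 -114.76  234.2 ] yaw -2.43 turn [-0.0005  0.0009 -0.0005] shift [-0.54  2.17  4.2 ] after-turn shift [-0.55  2.17  4.2 ]
F [-0.41 -0.06 -2.59] M [-0.069 -0.076  0.036] w 15.806216293874103 q [-0.22  0.36  1.71  0.    1.07 -0.18] t 12.4 v 0.0020943520167625664
```

View pics/w9.png

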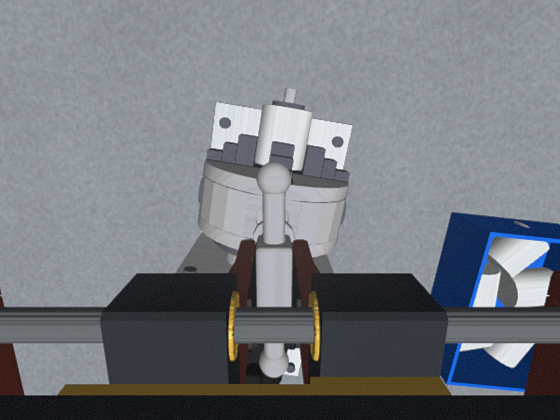

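View pics/s9.png

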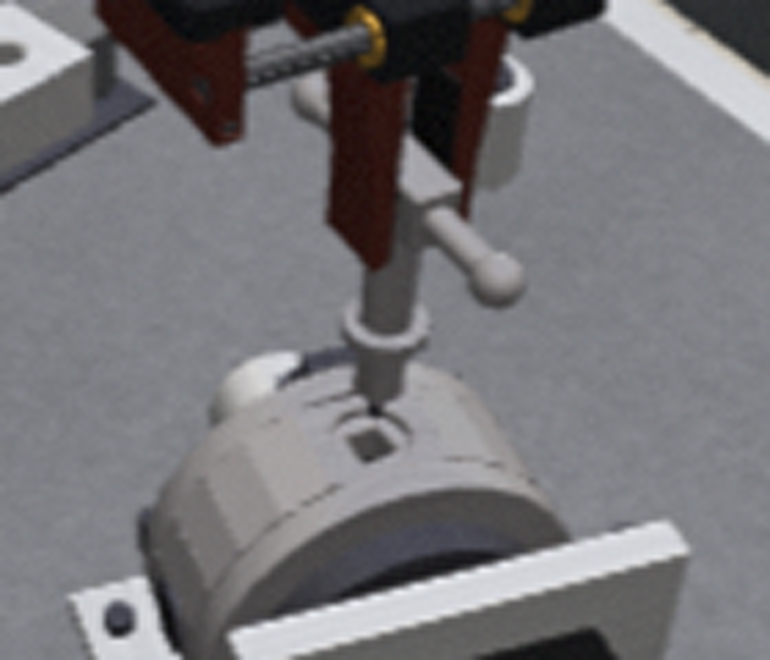

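```bash
python3 - <<'E'
from h import *
S=ctrl.get_image("side")
for P in [(575.66,-114.26,155.2),(575.66,-114.26,163.2),(575.1,-116.4,142),(575.1,-116.4,140)]: print(P,(proj(S,P)[0]-[260,180])*5.5)
J=[(proj(S,(575.1,-116.4,142))[0]-proj(S,(576.1,-116.4,142))[0]),(proj(S,(575.1,-116.4,142))[0]-proj(S,(575.1,-115.4,142))[0])];print(-np.array(J)*5.5)
E
python3 crop.py s9.png s9c.png 320 370 430 480 6
```

```text
(575.66, -114.26, 155.2) [372.5061372  402.84928763]
(575.66, -114.26, 163.2) [374.59626252 384.12502492]
(575.1, -116.4, 142) [371.62399156 438.09039074]
(575.1, -116.4, 140) [371.11301783 442.61708431]
[[ 2.63350969 -1.13837386]
 [-1.85822016 -2.0210233 ]]
```

View pics/s9c.png

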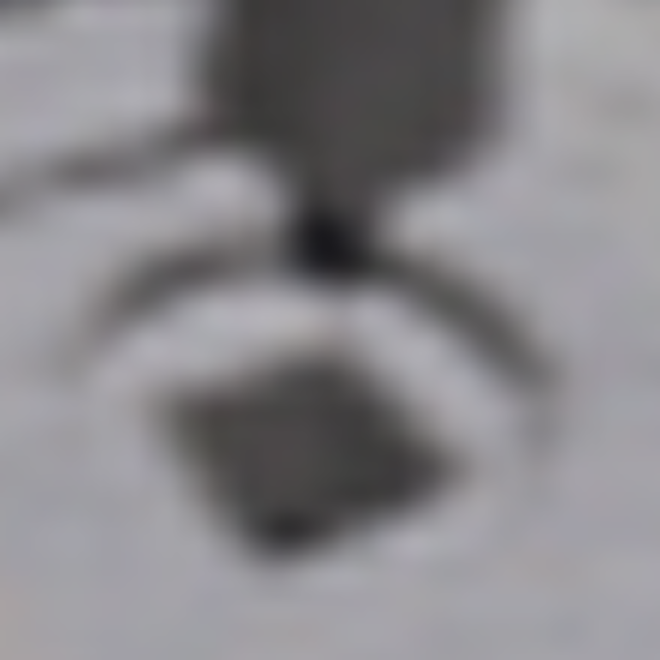

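View pics/t9.png

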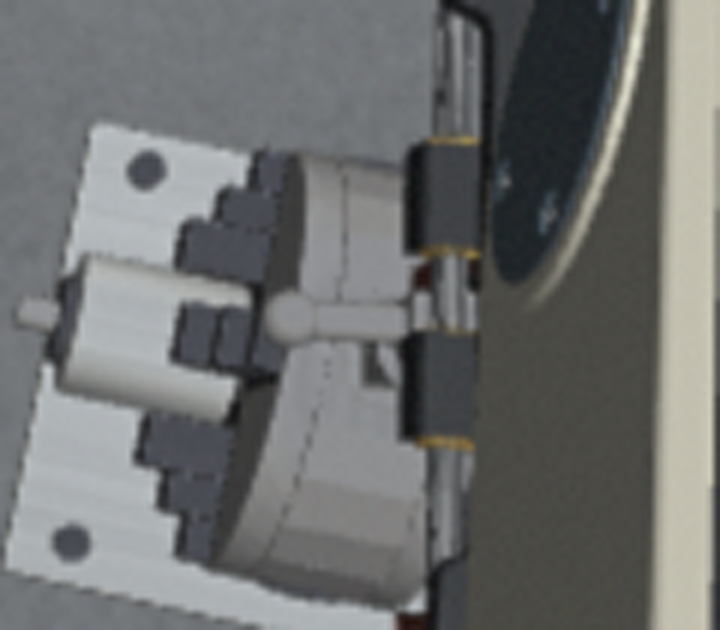

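```bash
python3 -m handwheel '[[[0,0,0],[-0.6,1.8,0],0],[[0,0,0],[0,0,0],0],[[0,0,0],[0,0,3],0],[[0,0,0],[0,0,3],0],[[0,0,0],[0,0,0],0],[[0,0,0],[0,0,0],0],[[0,0,0],[0,0,0],0],[[0,0,0],[0,0,0],0],[[0,0,0],[0,0,0],0],[[0,0,0],[0,0,0],0]]'; 
python3 rel.py 574.9 -116.6 213 -2.4
```

```text
t: 13.43
ee_pos: [574.6, -116.9, 227.3]
orientation: [-3.14, 0.067, 0.002]
ft_force: [-0.9, -0.2, -3.3]
width: 15.7
ee [ 574.62 -116.94  227.3 ] yaw -2.45 turn [-0.0005  0.0013 -0.0009] shift [ 0.28 -0.34 14.3 ] after-turn shift [ 0.26 -0.35 14.3 ]
F [-0.93 -0.23 -3.27] M [-0.054 -0.072 -0.023] w 15.702488196095384 q [-0.22  0.37  1.72  0.    1.05 -0.18] t 13.4333 v 0.0017044182629171436
```

Well aligned. I'll descend gently towards the mouth.

```bash
python3 -m handwheel '[[[0,0,0],[0.2,-0.3,2],0],[[0,0,0],[0,0,2],0],[[0,0,0],[0,0,2],0],[[0,0,0],[0,0,2],0],[[0,0,0],[0,0,2],0],[[0,0,0],[0,0,1],0],[[0,0,0],[0,0,0],0],[[0,0,0],[0,0,0],0],[[0,0,0],[0,0,0],0],[[0,0,0],[0,0,0],0]]'; 
python3 rel.py 574.9 -116.6 213 -2.4; python3 - <<'E'
from h import *
S=ctrl.get_image("side");save(S,"s10.png",(300,225,360,275),12)
E
```

```text
t: 14.27
ee_pos: [574.8, -116.6, 214.9]
orientation: [-3.14, 0.067, 0.002]
ft_force: [-0.5, 0.8, -3.5]
width: 15.8
ee [ 574.82 -116.58  214.92] yaw -2.45 turn [-0.0005  0.0016 -0.0008] shift [0.08 0.02 1.92] after-turn shift [0.08 0.02 1.92]
F [-0.54  0.79 -3.55] M [-0.073 -0.1   -0.023] w 15.838237237063314 q [-0.22  0.39  1.73  0.    1.03 -0.18] t 14.2667 v 0.0030547182644541505
```

View pics/s10.png

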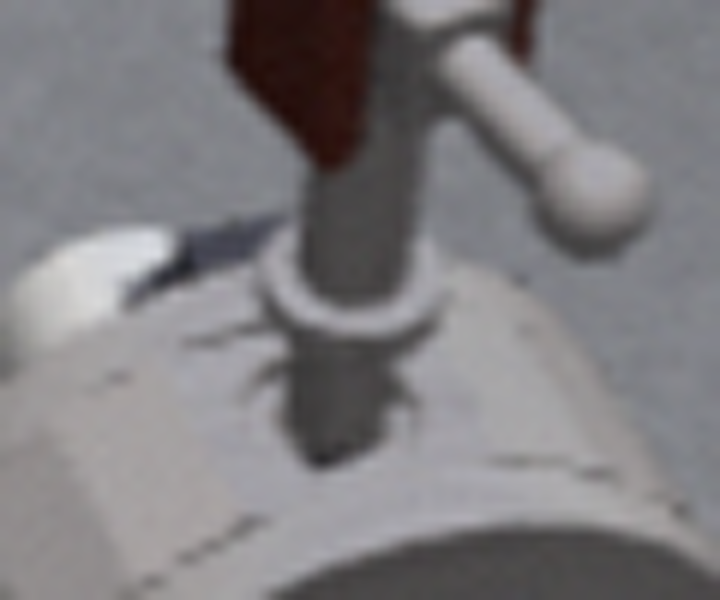

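The pin is inside the socket with no side force, and the square tip is at the mouth. Next is a slow entry.

```bash
python3 -m handwheel '[[[0,0,0],[0,0,1],0],[[0,0,0],[0,0,1],0],[[0,0,0],[0,0,1],0],[[0,0,0],[0,0,1],0],[[0,0,0],[0,0,0],0],[[0,0,0],[0,0,0],0],[[0,0,0],[0,0,0],0],[[0,0,0],[0,0,0],0],[[0,0,0],[0,0,0],0],[[0,0,0],[0,0,0],0]]'; 
python3 rel.py 574.9 -116.6 209 -2.4
```

```text
t: 15.15
ee_pos: [575.0, -116.5, 210.8]
orientation: [-3.14, 0.067, 0.002]
ft_force: [0.4, -0.1, -4.1]
width: 15.9
ee [ 574.96 -116.54  210.79] yaw -2.45 turn [-0.0005  0.0011 -0.0008] shift [-0.06  0.06  1.79] after-turn shift [-0.06  0.06  1.79]
F [ 0.39 -0.14 -4.13] M [-0.039 -0.077 -0.023] w 15.893898202221077 q [-0.22  0.39  1.73  0.    1.02 -0.18] t 15.15 v 0.0017363436954151562
```

```bash
python3 -m handwheel '[[[0,0,0],[0,0,1],0],[[0,0,0],[0,0,1],0],[[0,0,0],[0,0,1],0],[[0,0,0],[0,0,1],0],[[0,0,0],[0,0,1],0],[[0,0,0],[0,0,0],0],[[0,0,0],[0,0,0],0],[[0,0,0],[0,0,0],0],[[0,0,0],[0,0,0],0],[[0,0,0],[0,0,0],0]]'; 
python3 rel.py 574.9 -116.6 205 -2.4
```

```text
t: 15.98
ee_pos: [575.1, -116.5, 207.1]
orientation: [-3.14, 0.067, 0.001]
ft_force: [-2.3, -0.3, 0.9]
width: 15.6
ee [ 575.08 -116.55  207.11] yaw -2.45 turn [-0.0004  0.0003 -0.0008] shift [-0.18  0.06  2.11] after-turn shift [-0.18  0.06  2.11]
F [-2.28 -0.25  0.89] M [0.079 0.22  0.022] w 15.648248395542664 q [-0.22  0.4   1.73  0.    1.01 -0.18] t 15.9833 v 0.0025815707012557727
```

Fz rose by about 4.7 N at pin tip z ≈ 128, which is the pin meeting the socket floor as expected (142−14). I'll press on against the spring.

```bash
python3 -m handwheel '[[[0,0,0],[0,0,1],0],[[0,0,0],[0,0,1],0],[[0,0,0],[0,0,1],0],[[0,0,0],[0,0,1],0],[[0,0,0],[0,0,1],0],[[0,0,0],[0,0,0],0],[[0,0,0],[0,0,0],0],[[0,0,0],[0,0,0],0],[[0,0,0],[0,0,0],0],[[0,0,0],[0,0,0],0]]'; 
python3 rel.py 575 -116.6 205 -2.4
```

```text
t: 16.82
ee_pos: [575.1, -116.6, 203.0]
orientation: [-3.141, 0.067, -0.0]
ft_force: [-2.9, 0.7, 3.5]
width: 15.7
ee [ 575.11 -116.57  202.98] yaw -2.44 turn [-0.0003 -0.0001 -0.0008] shift [-0.11  0.03 -2.02] after-turn shift [-0.11  0.03 -2.02]
F [-2.95  0.72  3.52] M [0.106 0.499 0.003] w 15.677913502421593 q [-0.22  0.4   1.74  0.    1.   -0.18] t 16.8167 v 0.0018060126322692956
```

```bash
python3 -m handwheel '[[[0,0,0],[-0.2,0,1],0],[[0,0,0],[0,0,1],0],[[0,0,0],[0,0,1],0],[[0,0,0],[0,0,1],0],[[0,0,0],[0,0,0],0],[[0,0,0],[0,0,0],0],[[0,0,0],[0,0,0],0],[[0,0,0],[0,0,0],0],[[0,0,0],[0,0,0],0],[[0,0,0],[0,0,0],0]]'; 
python3 rel.py 575 -116.6 199 -2.4
```

```text
t: 17.65
ee_pos: [575.1, -116.6, 200.6]
orientation: [-3.141, 0.067, -0.001]
ft_force: [-3.4, 1.2, 5.4]
width: 16.1
ee [ 575.09 -116.55  200.6 ] yaw -2.44 turn [-0.0002 -0.0008 -0.0008] shift [-0.09  0.05  1.6 ] after-turn shift [-0.08  0.05  1.6 ]
F [-3.35  1.2   5.42] M [0.174 0.549 0.033] w 16.06526204165021 q [-0.22  0.4   1.74  0.    1.   -0.18] t 17.65 v 0.0016627739631853602
```

```bash
python3 -m handwheel '[[[0,0,0],[-0.2,0,1],0],[[0,0,0],[0,0,1],0],[[0,0,0],[0,0,1],0],[[0,0,0],[0,0,0],0],[[0,0,0],[0,0,0],0],[[0,0,0],[0,0,0],0],[[0,0,0],[0,0,0],0],[[0,0,0],[0,0,0],0],[[0,0,0],[0,0,0],0],[[0,0,0],[0,0,0],0]]'; 
python3 rel.py 575 -116.6 199 -2.4;python3 - <<'E'
from h import *
S=ctrl.get_image("side");save(S,"s11.png",(300,225,360,275),12)
W=ctrl.get_image("wrist");save(W,"w11.png")
E
```

```text
t: 18.48
ee_pos: [575.1, -116.6, 200.7]
orientation: [-3.141, 0.067, -0.002]
ft_force: [-2.3, 1.3, 5.1]
width: 16.4
ee [ 575.07 -116.55  200.74] yaw -2.44 turn [-0.0001 -0.0013 -0.0007] shift [-0.07  0.05  1.74] after-turn shift [-0.06  0.05  1.74]
F [-2.27  1.28  5.06] M [0.122 0.607 0.035] w 16.44189739565361 q [-0.22  0.4   1.74  0.    1.   -0.18] t 18.4833 v 0.0019045076317108693
```

View pics/s11.png

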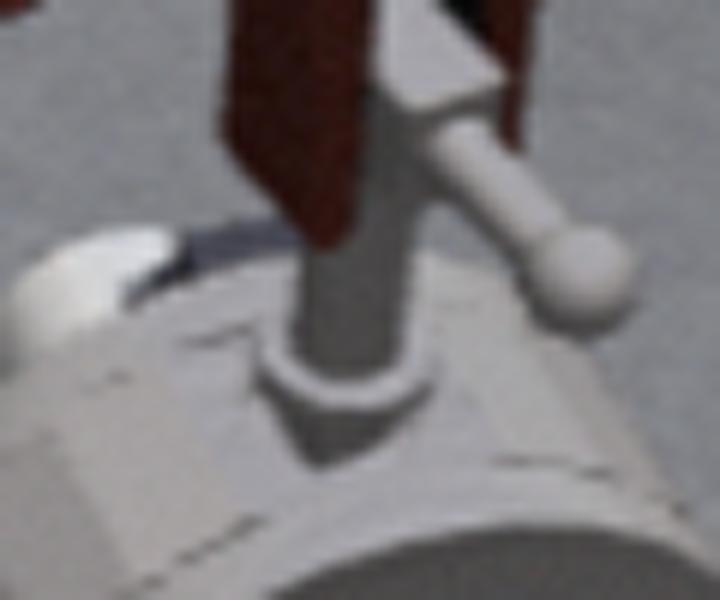

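View pics/w11.png

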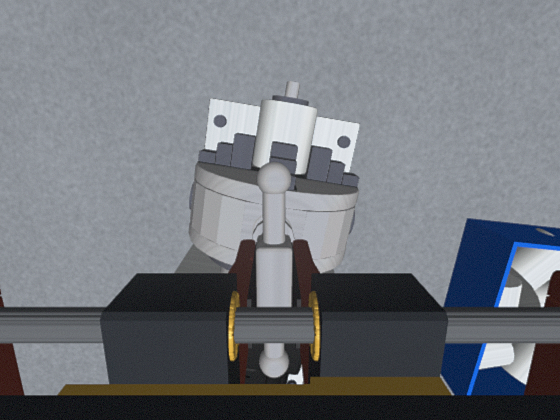

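The key is fully home: TCP z stalled at 200.7, about 8 mm below the pin's contact, with about 9 N of load. The side view shows the collar just above the flat. Next I turn clockwise (+z in tool axes) while holding it down, and the first stretch is well short of the earliest bite.

```bash
python3 -m handwheel '[[[0,0,0.02],[0,0,1],0],[[0,0,0.02],[0,0,1],0],[[0,0,0.02],[0,0,1],0],[[0,0,0.02],[0,0,1],0],[[0,0,0.02],[0,0,1],0],[[0,0,0.02],[0,0,1],0],[[0,0,0.02],[0,0,1],0],[[0,0,0.02],[0,0,1],0],[[0,0,0.02],[0,0,1],0],[[0,0,0.02],[0,0,1],0]]'; 
python3 rel.py 575 -116.6 199 -2.4
```

```text
t: 19.42
ee_pos: [575.0, -116.0, 200.3]
orientation: [-3.117, 0.391, -0.002]
ft_force: [-6.7, 1.7, 13.1]
width: 16.0
ee [ 575.04 -116.03  200.32] yaw -14.31 turn [-0.0005 -0.0013 -0.2078] shift [0.1  0.57 1.32] after-turn shift [-0.02  0.58  1.32]
F [-6.66  1.73 13.14] M [0.233 1.289 0.087] w 15.959495498136175 q [-0.22  0.4   1.74  0.    1.    0.03] t 19.4167 v 0.24798394721663405
```

```bash
python3 -m handwheel '[[[0,0,0.02],[-0.2,0,1],0],[[0,0,0.02],[-0.2,0,1],0],[[0,0,0.02],[-0.2,0,1],0],[[0,0,0.02],[-0.2,0,1],0],[[0,0,0.02],[-0.1,0,1],0],[[0,0,0.02],[-0.1,0,1],0],[[0,0,0.02],[-0.1,0,1],0],[[0,0,0.02],[-0.1,0,1],0],[[0,0,0.02],[-0.1,0,1],0],[[0,0,0.02],[-0.1,0,1],0]]'; 
python3 rel.py 575 -116.6 199 -2.4
```

```text
t: 20.25
ee_pos: [574.9, -115.9, 200.3]
orientation: [3.059, -0.712, 0.008]
ft_force: [-5.2, 1.8, 13.5]
width: 15.7
ee [ 574.87 -115.94  200.34] yaw -26.2 turn [ 4.000e-04 -5.300e-03 -4.153e-01] shift [0.41 0.54 1.34] after-turn shift [0.16 0.66 1.34]
F [-5.15  1.78 13.51] M [0.232 1.278 0.109] w 15.6901329369699 q [-0.22  0.4   1.74 -0.    0.99  0.24] t 20.25 v 0.2506587551624911
```

```bash
python3 -m handwheel '[[[0,0,0.006],[-0.1,0,0.9],0],[[0,0,0.006],[-0.1,0,0.9],0],[[0,0,0.006],[-0.1,0,0.9],0],[[0,0,0.006],[-0.1,0,0.9],0],[[0,0,0.006],[-0.1,0,0.9],0],[[0,0,0.006],[-0.1,0,0.9],0],[[0,0,0.006],[-0.1,0,0.9],0],[[0,0,0.006],[-0.1,0,0.9],0],[[0,0,0.006],[-0.1,0,0.9],0],[[0,0,0.006],[-0.1,0,0.9],0]]'; 
python3 rel.py 575 -116.6 199 -2.4; python3 -c "
from h import *
print(ctrl.get_obs()['joint_torque'])"
```

```text
t: 21.08
ee_pos: [574.7, -115.8, 200.4]
orientation: [3.035, -0.805, 0.013]
ft_force: [-5.6, 0.3, 12.1]
width: 15.6
ee [ 574.74 -115.83  200.35] yaw -29.71 turn [ 0.0013 -0.0082 -0.4767] shift [0.6  0.54 1.36] after-turn shift [0.3  0.76 1.35]
F [-5.62  0.27 12.09] M [0.248 1.202 0.103] w 15.583805922637202 q [-0.22  0.4   1.75 -0.    0.99  0.3 ] t 21.0833 v 0.07473068319498678
[-1.75047554e-01 -4.48726451e+01 -2.47807539e+01  1.16205455e-01
 -2.01710813e+00  1.67667968e-04]
```

```bash
python3 -m handwheel '[[[0,-0.001,0.006],[0,0,0.9],0],[[0,-0.001,0.006],[0,0,0.9],0],[[0,-0.001,0.006],[0,0,0.9],0],[[0,-0.001,0.006],[0,0,0.9],0],[[0,-0.001,0.006],[0,0,0.9],0],[[0,0,0.006],[0,0,0.9],0],[[0,0,0.006],[0,0,0.9],0],[[0,0,0.006],[0,0,0.9],0],[[0,0,0.006],[0,0,0.9],0],[[0,0,0.006],[0,0,0.9],0]]'; 
python3 rel.py 575 -116.6 199 -2.4
```

```text
t: 21.92
ee_pos: [575.0, -116.0, 200.3]
orientation: [3.01, -0.897, 0.007]
ft_force: [-5.5, 0.5, 12.4]
width: 15.7
ee [ 574.98 -115.97  200.34] yaw -33.17 turn [ 0.0007 -0.0045 -0.5371] shift [0.36 0.52 1.34] after-turn shift [0.05 0.63 1.34]
F [-5.5   0.5  12.35] M [0.313 1.321 0.048] w 15.653548053791406 q [-0.22  0.4   1.74 -0.    0.99  0.36] t 21.9167 v 0.07381576025158597
```

```bash
python3 -m handwheel '[[[0,0,0.006],[0,0,0.9],0],[[0,0,0.006],[0,0,0.9],0],[[0,0,0.006],[0,0,0.9],0],[[0,0,0.006],[0,0,0.9],0],[[0,0,0.006],[0,0,0.9],0],[[0,0,0.006],[0,0,0.9],0],[[0,0,0.006],[0,0,0.9],0],[[0,0,0.006],[0,0,0.9],0],[[0,0,0.006],[0,0,0.9],0],[[0,0,0.006],[0,0,0.9],0]]'; 
python3 rel.py 575 -116.6 199 -2.4
```

```text
t: 22.75
ee_pos: [575.0, -116.0, 200.4]
orientation: [2.981, -0.987, 0.008]
ft_force: [-6.5, 0.6, 13.2]
width: 16.0
ee [ 574.99 -115.96  200.36] yaw -36.64 turn [ 0.0012 -0.0055 -0.5976] shift [0.38 0.51 1.36] after-turn shift [0.03 0.64 1.36]
F [-6.46  0.62 13.19] M [0.282 1.28  0.085] w 15.985193320752922 q [-0.22  0.4   1.74 -0.    0.99  0.42] t 22.75 v 0.07291799086681156
```

```bash
python3 -m handwheel '[[[0,0,0.006],[0,0,0.9],0],[[0,0,0.006],[0,0,0.9],0],[[0,0,0.006],[0,0,0.9],0],[[0,0,0.006],[0,0,0.9],0],[[0,0,0.006],[0,0,0.9],0],[[0,0,0.006],[0,0,0.9],0],[[0,0,0.006],[0,0,0.9],0],[[0,0,0.006],[0,0,0.9],0],[[0,0,0.006],[0,0,0.9],0],[[0,0,0.006],[0,0,0.9],0]]'; 
python3 rel.py 575 -116.6 199 -2.4;python3 - <<'E'
from h import *
W=ctrl.get_image("wrist");save(W,"w12.png",(140,60,400,400),2)
E
```

```text
t: 23.58
ee_pos: [575.0, -115.9, 200.3]
orientation: [2.949, -1.077, 0.01]
ft_force: [-6.0, 1.5, 13.7]
width: 16.0
ee [ 574.98 -115.93  200.33] yaw -40.1 turn [ 0.0017 -0.0064 -0.658 ] shift [0.44 0.5  1.33] after-turn shift [0.05 0.67 1.33]
F [-6.02  1.52 13.67] M [0.272 1.333 0.119] w 16.010104061068617 q [-0.22  0.4   1.74 -0.    0.99  0.48] t 23.5833 v 0.07476803364532819
```

View pics/w12.png

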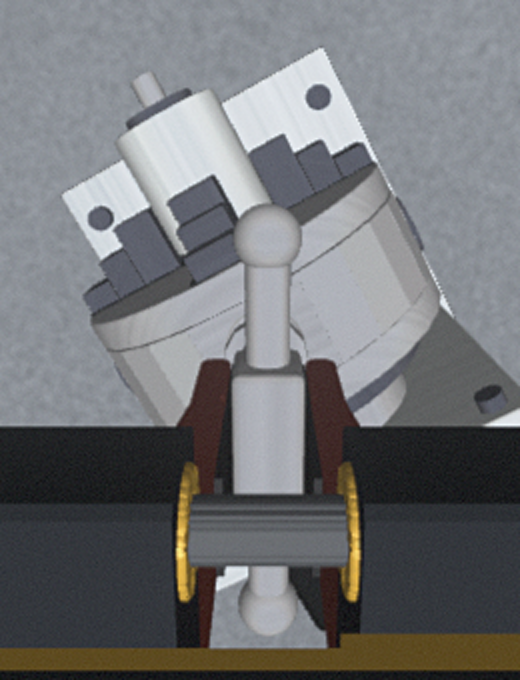

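The bar is still square to the gripper (balls at column 268 in the crop), so the key turns with the hand. I'll carry on in small steps, watching Mz.

```bash
python3 -m handwheel '[[[0,0,0.005],[0,0,0.9],0],[[0,0,0.005],[0,0,0.9],0],[[0,0,0.005],[0,0,0.9],0],[[0,0,0.005],[0,0,0.9],0],[[0,0,0.005],[0,0,0.9],0],[[0,0,0.005],[0,0,0.9],0],[[0,0,0.005],[0,0,0.9],0],[[0,0,0.005],[0,0,0.9],0],[[0,0,0.005],[0,0,0.9],0],[[0,0,0.005],[0,0,0.9],0]]'; 
python3 rel.py 575 -116.6 199 -2.4
```

```text
t: 24.47
ee_pos: [575.0, -115.9, 200.4]
orientation: [2.921, -1.15, 0.011]
ft_force: [-6.2, 1.3, 12.1]
width: 16.0
ee [ 574.97 -115.88  200.36] yaw -42.98 turn [ 0.0022 -0.0073 -0.7082] shift [0.5  0.51 1.36] after-turn shift [0.06 0.72 1.36]
F [-6.19  1.3  12.15] M [0.295 1.317 0.07 ] w 15.960226572425244 q [-0.22  0.4   1.75 -0.    0.99  0.53] t 24.4667 v 0.06033440451052648
```

```bash
python3 - <<'E'
from h import *
# Mz noise: is a repeat read new? 
for i in range(3): print(ctrl.get_obs()["moment"][2])
E
```

```text
0.06969667820054236
0.06969667820054236
0.06969667820054236
```

```bash
python3 -m handwheel '[[[0,0,0.005],[0,0,0.9],0],[[0,0,0.005],[0,0,0.9],0],[[0,0,0.005],[0,0,0.9],0],[[0,0,0.005],[0,0,0.9],0],[[0,0,0.005],[0,0,0.9],0],[[0,0,0.005],[0,0,0.9],0],[[0,0,0.005],[0,0,0.9],0],[[0,0,0.005],[0,0,0.9],0],[[0,0,0.005],[0,0,0.9],0],[[0,0,0.005],[0,0,0.9],0]]'; 
python3 rel.py 575 -116.6 199 -2.4
```

```text
t: 25.3
ee_pos: [574.9, -115.9, 200.3]
orientation: [2.891, -1.222, 0.012]
ft_force: [-4.7, 0.9, 12.0]
width: 15.7
ee [ 574.93 -115.87  200.34] yaw -45.84 turn [ 0.0027 -0.0082 -0.7582] shift [0.56 0.46 1.34] after-turn shift [0.1  0.72 1.34]
F [-4.67  0.95 12.04] M [0.291 1.321 0.064] w 15.674030806961028 q [-0.22  0.4   1.75 -0.    0.99  0.59] t 25.3 v 0.059922426563407086
```

```bash
python3 -m handwheel '[[[0,-0.001,0.005],[0,0,0.9],0],[[0,-0.001,0.005],[0,0,0.9],0],[[0,-0.001,0.005],[0,0,0.9],0],[[0,0,0.005],[0,0,0.9],0],[[0,0,0.005],[0,0,0.9],0],[[0,0,0.005],[0,0,0.9],0],[[0,0,0.005],[0,0,0.9],0],[[0,0,0.005],[0,0,0.9],0],[[0,0,0.005],[0,0,0.9],0],[[0,0,0.005],[0,0,0.9],0]]'; 
python3 rel.py 575 -116.6 199 -2.4
```

```text
t: 26.13
ee_pos: [575.0, -116.0, 200.4]
orientation: [2.86, -1.294, 0.01]
ft_force: [-6.2, 1.4, 12.6]
width: 15.9
ee [ 575.05 -115.97  200.36] yaw -48.7 turn [ 0.002  -0.0065 -0.8081] shift [0.43 0.45 1.36] after-turn shift [-0.02  0.63  1.36]
F [-6.22  1.44 12.61] M [0.303 1.303 0.21 ] w 15.907805079291432 q [-0.22  0.4   1.74 -0.    0.99  0.63] t 26.1333 v 0.059569941924313884
```

Mz has risen to 0.21 from about 0.09, so it may be the bite. A hold call will confirm the reading.

```bash
python3 - <<'E'
from h import *
for i in range(5):
    o=ctrl.get_obs();print(o["t"],o["moment"][2],o["qvel"][5],o["qpos"][5],o["ft_force"][2]);ctrl.get_image("side")
E
```

```text
26.1333 0.21034270449319592 0.059569941924313884 0.634607882358918 12.614955959072294
26.1833 0.125263604418735 -0.010106301090200725 0.6349638295812331 12.128817405833622
26.2333 0.02455853866059292 -0.0042014958856443725 0.634556502841141 12.650702266309718
26.2833 0.06316941215206 -0.0007517772814160058 0.6344717447465609 12.875349331973679
26.3333 0.10983022587602914 0.0007501528320855166 0.6343881583993541 12.224441414339406
```

```bash
cat > mz.py <<'E'
from h import *
m=[];f=[]
for i in range(4):
    o=ctrl.get_obs();m.append(o["moment"][2]);f.append(o["ft_force"]);ctrl.get_image("side")
o=ctrl.get_obs();m.append(o["moment"][2])
R=cv2.Rodrigues(np.array(o["orientation"],float))[0]
print("Mz",np.round(m,3),"mean",np.mean(m).round(3),"F",np.mean(f,0).round(1),"yaw",np.degrees(np.arctan2(R[1,0],R[0,0])).round(2),"turned",round((-2.44-np.degrees(np.arctan2(R[1,0],R[0,0])))*np.pi/180,3),"z",round(o["ee_pos"][2],2),"t",o["t"])
E
python3 -m handwheel '[[[0,0,0.005],[0,0,0.9],0],[[0,0,0.005],[0,0,0.9],0],[[0,0,0.005],[0,0,0.9],0],[[0,0,0.005],[0,0,0.9],0],[[0,0,0.005],[0,0,0.9],0],[[0,0,0.005],[0,0,0.9],0],[[0,0,0.005],[0,0,0.9],0],[[0,0,0.005],[0,0,0.9],0],[[0,0,0],[0,0,0.9],0],[[0,0,0],[0,0,0.9],0]]'; python3 mz.py
```

```text
t: 27.22
ee_pos: [575.0, -115.9, 200.3]
orientation: [2.834, -1.35, 0.011]
ft_force: [-5.9, 1.4, 12.0]
width: 15.8
Mz [0.118 0.102 0.077 0.051 0.04 ] mean 0.077 F [-5.8  0.9 12.4] yaw -50.95 turned 0.847 z 200.36 t 27.4167
```

```bash

python3 -m handwheel '[[[0,0,0.005],[0,0,0.9],0],[[0,0,0.005],[0,0,0.9],0],[[0,0,0.005],[0,0,0.9],0],[[0,0,0.005],[0,0,0.9],0],[[0,0,0.005],[0,0,0.9],0],[[0,0,0.005],[0,0,0.9],0],[[0,0,0.005],[0,0,0.9],0],[[0,0,0.005],[0,0,0.9],0],[[0,0,0],[0,0,0.9],0],[[0,0,0],[0,0,0.9],0]]'; python3 mz.py
```

```text
t: 28.25
ee_pos: [575.0, -115.9, 200.3]
orientation: [2.806, -1.406, 0.013]
ft_force: [-5.7, 0.7, 11.6]
width: 15.9
Mz [0.116 0.097 0.132 0.098 0.096] mean 0.108 F [-5.5  1.1 12.1] yaw -53.21 turned 0.886 z 200.37 t 28.45
```

```bash

python3 -m handwheel '[[[0,-0.001,0.005],[0,0,0.9],0],[[0,-0.001,0.005],[0,0,0.9],0],[[0,-0.001,0.005],[0,0,0.9],0],[[0,0,0.005],[0,0,0.9],0],[[0,0,0.005],[0,0,0.9],0],[[0,0,0.005],[0,0,0.9],0],[[0,0,0.005],[0,0,0.9],0],[[0,0,0],[0,0,0.9],0],[[0,0,0],[0,0,0.9],0],[[0,0,0],[0,0,0.9],0]]'; python3 mz.py
```

```text
t: 29.28
ee_pos: [575.1, -116.0, 200.4]
orientation: [2.783, -1.454, 0.01]
ft_force: [-5.2, 0.8, 12.7]
width: 16.2
Mz [0.078 0.076 0.122 0.087 0.059] mean 0.084 F [-5.4  1.  12.6] yaw -55.17 turned 0.92 z 200.34 t 29.4833
```

```bash

python3 -m handwheel '[[[0,0,0.005],[0,0,0.9],0],[[0,0,0.005],[0,0,0.9],0],[[0,0,0.005],[0,0,0.9],0],[[0,0,0.005],[0,0,0.9],0],[[0,0,0.005],[0,0,0.9],0],[[0,0,0.005],[0,0,0.9],0],[[0,0,0.005],[0,0,0.9],0],[[0,0,0.005],[0,0,0.9],0],[[0,0,0],[0,0,0.9],0],[[0,0,0],[0,0,0.9],0]]'; python3 mz.py
```

```text
t: 30.32
ee_pos: [575.1, -116.0, 200.3]
orientation: [2.753, -1.508, 0.012]
ft_force: [-5.5, 1.3, 12.9]
width: 16.0
Mz [0.047 0.098 0.032 0.127 0.041] mean 0.069 F [-5.9  1.4 12.5] yaw -57.43 turned 0.96 z 200.35 t 30.5167
```

```bash

python3 -m handwheel '[[[0,0,0.005],[0,0,0.9],0],[[0,0,0.005],[0,0,0.9],0],[[0,0,0.005],[0,0,0.9],0],[[0,0,0.005],[0,0,0.9],0],[[0,0,0.005],[0,0,0.9],0],[[0,0,0.005],[0,0,0.9],0],[[0,0,0.005],[0,0,0.9],0],[[0,0,0.005],[0,0,0.9],0],[[0,0,0],[0,0,0.9],0],[[0,0,0],[0,0,0.9],0]]'; python3 mz.py
```

```text
t: 31.35
ee_pos: [575.1, -116.0, 200.3]
orientation: [2.722, -1.562, 0.013]
ft_force: [-4.9, 1.1, 12.2]
width: 15.7
Mz [0.043 0.054 0.123 0.082 0.048] mean 0.07 F [-5.4  1.4 12.6] yaw -59.7 turned 0.999 z 200.35 t 31.55
```

```bash

python3 -m handwheel '[[[0,-0.001,0.005],[0,0,0.9],0],[[0,-0.001,0.005],[0,0,0.9],0],[[0,0,0.005],[0,0,0.9],0],[[0,0,0.005],[0,0,0.9],0],[[0,0,0.005],[0,0,0.9],0],[[0,0,0.005],[0,0,0.9],0],[[0,0,0.005],[0,0,0.9],0],[[0,0,0.005],[0,0,0.9],0],[[0,0,0],[0,0,0.9],0],[[0,0,0],[0,0,0.9],0]]'; python3 mz.py
```

```text
t: 32.38
ee_pos: [575.1, -116.1, 200.3]
orientation: [2.692, -1.616, 0.012]
ft_force: [-5.0, 1.4, 13.1]
width: 15.9
Mz [0.044 0.09  0.045 0.068 0.045] mean 0.058 F [-5.2  1.6 12.7] yaw -61.95 turned 1.039 z 200.35 t 32.5833
```

```bash

python3 -m handwheel '[[[0,0,0.005],[0,0,0.9],0],[[0,0,0.005],[0,0,0.9],0],[[0,0,0.005],[0,0,0.9],0],[[0,0,0.005],[0,0,0.9],0],[[0,0,0.005],[0,0,0.9],0],[[0,0,0.005],[0,0,0.9],0],[[0,0,0.005],[0,0,0.9],0],[[0,0,0.005],[0,0,0.9],0],[[0,0,0],[0,0,0.9],0],[[0,0,0],[0,0,0.9],0]]'; python3 mz.py; python3 rel.py 575 -116.6 199 -2.4
```

```text
t: 33.42
ee_pos: [575.1, -116.0, 200.4]
orientation: [2.659, -1.668, 0.013]
ft_force: [-4.8, 1.4, 12.4]
width: 15.8
Mz [0.072 0.106 0.055 0.087 0.087] mean 0.081 F [-5.6  1.3 12.5] yaw -64.21 turned 1.078 z 200.33 t 33.6167
ee [ 575.03 -116.04  200.33] yaw -64.21 turn [ 0.0026 -0.0089 -1.0788] shift [0.48 0.28 1.33] after-turn shift [-0.01  0.56  1.33]
F [-6.32  0.97 12.29] M [0.336 1.333 0.087] w 15.976741014751074 q [-0.22  0.4   1.75 -0.01  0.99  0.91] t 33.6167 v 0.0011253362408058666
```

```bash

python3 -m handwheel '[[[0,-0.001,0.005],[0,0,0.9],0],[[0,-0.001,0.005],[0,0,0.9],0],[[0,0,0.005],[0,0,0.9],0],[[0,0,0.005],[0,0,0.9],0],[[0,0,0.005],[0,0,0.9],0],[[0,0,0.005],[0,0,0.9],0],[[0,0,0.005],[0,0,0.9],0],[[0,0,0],[0,0,0.9],0],[[0,0,0],[0,0,0.9],0],[[0,0,0],[0,0,0.9],0]]'; python3 mz.py
```

```text
t: 34.45
ee_pos: [575.1, -116.1, 200.3]
orientation: [2.631, -1.714, 0.012]
ft_force: [-5.6, 1.7, 12.5]
width: 16.0
Mz [0.085 0.112 0.038 0.078 0.055] mean 0.074 F [-5.7  1.3 12.6] yaw -66.17 turned 1.112 z 200.35 t 34.65
```

```bash

python3 -m handwheel '[[[0,0,0.005],[0,0,0.9],0],[[0,0,0.005],[0,0,0.9],0],[[0,0,0.005],[0,0,0.9],0],[[0,0,0.005],[0,0,0.9],0],[[0,0,0.005],[0,0,0.9],0],[[0,0,0.005],[0,0,0.9],0],[[0,0,0.005],[0,0,0.9],0],[[0,0,0],[0,0,0.9],0],[[0,0,0],[0,0,0.9],0],[[0,0,0],[0,0,0.9],0]]'; python3 mz.py;  python3 - <<'E'
from h import *
W=ctrl.get_image("wrist");save(W,"w13.png",(140,40,420,300),2.8)
E
```

```text
t: 35.48
ee_pos: [575.1, -116.1, 200.3]
orientation: [2.601, -1.759, 0.014]
ft_force: [-6.2, 1.9, 13.6]
width: 15.9
Mz [0.072 0.086 0.057 0.078 0.11 ] mean 0.081 F [-5.7  1.3 12.6] yaw -68.14 turned 1.147 z 200.36 t 35.6833
```

View pics/w13.png

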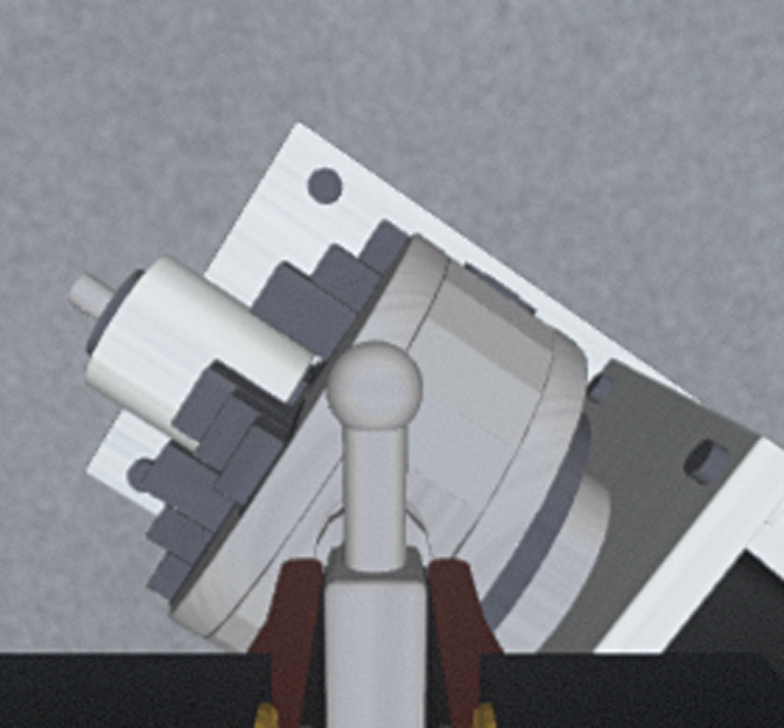

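```bash

python3 -m handwheel '[[[0,-0.001,0.005],[0,0,0.9],0],[[0,-0.001,0.005],[0,0,0.9],0],[[0,0,0.005],[0,0,0.9],0],[[0,0,0.005],[0,0,0.9],0],[[0,0,0.005],[0,0,0.9],0],[[0,0,0.005],[0,0,0.9],0],[[0,0,0],[0,0,0.9],0],[[0,0,0],[0,0,0.9],0],[[0,0,0],[0,0,0.9],0],[[0,0,0],[0,0,0.9],0]]'; python3 mz.py
```

```text
t: 36.57
ee_pos: [575.3, -116.0, 200.3]
orientation: [2.576, -1.797, 0.013]
ft_force: [-5.6, 1.4, 12.6]
width: 16.0
Mz [0.072 0.122 0.046 0.078 0.104] mean 0.085 F [-5.5  1.3 12.6] yaw -69.79 turned 1.176 z 200.34 t 36.7667
```

```bash

python3 -m handwheel '[[[0,0,0.005],[0,0,0.9],0],[[0,0,0.005],[0,0,0.9],0],[[0,0,0.005],[0,0,0.9],0],[[0,0,0.005],[0,0,0.9],0],[[0,0,0.005],[0,0,0.9],0],[[0,0,0.005],[0,0,0.9],0],[[0,0,0],[0,0,0.9],0],[[0,0,0],[0,0,0.9],0],[[0,0,0],[0,0,0.9],0],[[0,0,0],[0,0,0.9],0]]'; python3 mz.py
```

```text
t: 37.6
ee_pos: [575.2, -115.9, 200.3]
orientation: [2.55, -1.832, 0.014]
ft_force: [-5.7, 2.6, 12.9]
width: 15.8
Mz [0.214 0.173 0.108 0.151 0.13 ] mean 0.155 F [-5.4  1.8 12.7] yaw -71.38 turned 1.203 z 200.31 t 37.8
```

Mz is up to 0.155 and the yaw is lagging, so the jaw is biting. From here I use very small increments.

```bash

python3 -m handwheel '[[[0,0,0.004],[0,0,0.9],0],[[0,0,0.004],[0,0,0.9],0],[[0,0,0],[0,0,0.9],0],[[0,0,0],[0,0,0.9],0],[[0,0,0],[0,0,0.9],0],[[0,0,0],[0,0,0.9],0],[[0,0,0],[0,0,0.9],0],[[0,0,0],[0,0,0.9],0],[[0,0,0],[0,0,0.9],0],[[0,0,0],[0,0,0.9],0]]'; python3 mz.py
```

```text
t: 38.63
ee_pos: [575.2, -115.9, 200.3]
orientation: [2.546, -1.836, 0.016]
ft_force: [-6.0, 1.7, 12.5]
width: 15.7
Mz [0.228 0.128 0.217 0.169 0.151] mean 0.179 F [-5.9  1.1 13.1] yaw -71.6 turned 1.207 z 200.32 t 38.8333
```

```bash

python3 -m handwheel '[[[0,0,0],[0,0,0.9],0],[[0,0,0],[0,0,0.9],0],[[0,0,0.003],[0,0,0.9],0],[[0,0,0.003],[0,0,0.9],0],[[0,0,0.003],[0,0,0.9],0],[[0,0,0.003],[0,0,0.9],0],[[0,0,0.003],[0,0,0.9],0],[[0,0,0.003],[0,0,0.9],0],[[0,0,0.003],[0,0,0.9],0],[[0,0,0.003],[0,0,0.9],0]]'; python3 mz.py
```

```text
t: 39.67
ee_pos: [575.2, -115.8, 200.3]
orientation: [2.527, -1.861, 0.018]
ft_force: [-5.3, 1.2, 12.3]
width: 16.3
Mz [0.211 0.263 0.247 0.246 0.249] mean 0.243 F [-6.   1.4 11.9] yaw -72.74 turned 1.227 z 200.35 t 39.8667
```

```bash

python3 -m handwheel '[[[0,0,0],[0,0,0.9],0],[[0,0,0],[0,0,0.9],0],[[0,0,0],[0,0,0.9],0],[[0,0,0],[0,0,0.9],0],[[0,0,0],[0,0,0.9],0],[[0,0,0],[0,0,0.9],0],[[0,0,0.003],[0,0,0.9],0],[[0,0,0.003],[0,0,0.9],0],[[0,0,0.003],[0,0,0.9],0],[[0,0,0.003],[0,0,0.9],0]]'; python3 mz.py; python3 rel.py 575.1 -116 201 -72.7
```

```text
t: 40.7
ee_pos: [575.2, -115.7, 200.3]
orientation: [2.52, -1.869, 0.02]
ft_force: [-6.0, 1.8, 13.4]
width: 15.7
Mz [0.274 0.222 0.286 0.316 0.23 ] mean 0.266 F [-5.7  1.7 13.1] yaw -73.12 turned 1.234 z 200.35 t 40.9
ee [ 575.18 -115.74  200.35] yaw -73.12 turn [-0.0041 -0.0125 -0.0073] shift [ 0.24  0.15 -0.65] after-turn shift [ 0.23  0.15 -0.65]
F [-5.97  1.29 12.57] M [0.34  1.296 0.23 ] w 15.882925222123946 q [-0.21  0.4   1.75 -0.01  0.99  1.07] t 40.9 v 0.0009663867152490445
```

It is solid and snug at about 0.27 N m. I'll ease the key back within its play to relax the flats, then pull straight up.

```bash

python3 -m handwheel '[[[0,0,-0.01],[0,0,0.5],0],[[0,0,-0.01],[0,0,0.5],0],[[0,0,-0.01],[0,0,0],0],[[0,0,-0.01],[0,0,0],0],[[0,0,-0.01],[0,0,0],0],[[0,0,0],[0,0,0],0],[[0,0,0],[0,0,-1],0],[[0,0,0],[0,0,-2],0],[[0,0,0],[0,0,-2],0],[[0,0,0],[0,0,-2],0]]'; python3 rel.py 575.1 -116 240 -70
```

```text
t: 41.73
ee_pos: [574.6, -115.5, 205.3]
orientation: [2.57, -1.798, 0.016]
ft_force: [0.5, 0.5, -2.4]
width: 15.7
ee [ 574.55 -115.54  205.26] yaw -69.96 turn [-0.0015 -0.0117  0.0007] shift [  1.03  -0.41 -34.73] after-turn shift [  0.62  -0.36 -34.74]
F [ 0.49  0.52 -2.41] M [0.067 0.1   0.037] w 15.69361499625467 q [-0.21  0.39  1.74 -0.01  1.    1.01] t 41.7333 v 0.04266756895226902
```

```bash

python3 -m handwheel '[[[0,0,0],[0,0,-3],0],[[0,0,0],[0,0,-3],0],[[0,0,0],[0,0,-4],0],[[0,0,0],[0,0,-5],0],[[0,0,0],[0,0,-8],0],[[0,0,0],[0,0,-12],0],[[0,0,0],[0,0,-15],0],[[0,0,0],[0,0,-15],0],[[0,0,0],[0,0,-10],0],[[0,0,0],[0,0,0],0]]'; python3 rel.py 634 254 285 -70; python3 - <<'E'
from h import *
S=ctrl.get_image("side");save(S,"s14.png",(270,150,400,310),4);T=ctrl.get_image("top");save(T,"t14.png")
E
```

```text
t: 42.57
ee_pos: [574.5, -114.8, 286.8]
orientation: [2.57, -1.799, 0.018]
ft_force: [0.1, -0.3, -2.8]
width: 15.5
ee [ 574.49 -114.79  286.85] yaw -69.98 turn [-0.0027 -0.0123  0.0004] shift [-326.11 -182.2    -1.69] after-turn shift [-326.19 -182.06    1.85]
F [ 0.06 -0.32 -2.77] M [ 0.018 -0.033 -0.002] w 15.538504800304752 q [-0.21  0.3   1.67 -0.01  1.16  1.01] t 42.5667 v 0.011347854508259194
```

View pics/s14.png

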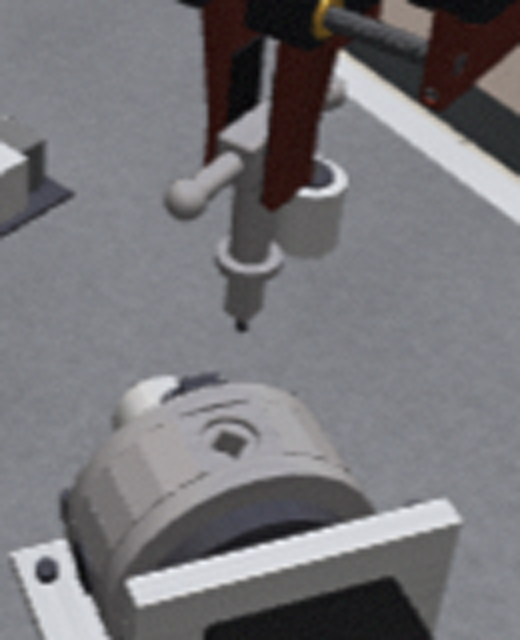

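View pics/t14.png

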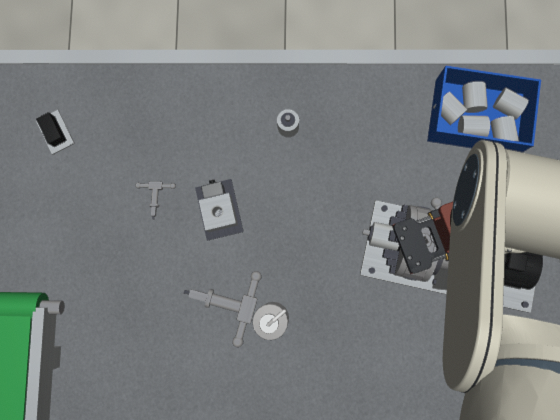

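The key is out cleanly and the socket now shows turned. One surprise: the large look-alike, which stood at (165,297), now lies at about (245,308) beside the wash bottle. The wrist picture at t=4.5 already showed it lying, before the gripper came near it, so it seems to have toppled by itself. The bottle is unmoved at (270,322). Next I measure the hole for the return.

```bash
python3 crop.py t14.png t14c.png 190 175 250 245 8; python3 - <<'E'
from h import *
S=ctrl.get_image("side");save(S,"s15.png",(230,165,300,220),10)
W=ctrl.get_image("wrist");save(W,"w15.png")
E
```

```text
(no output)
```

View pics/t14c.png

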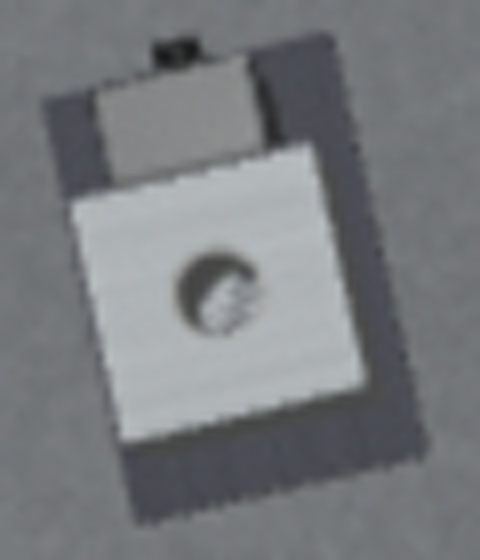

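View pics/s15.png

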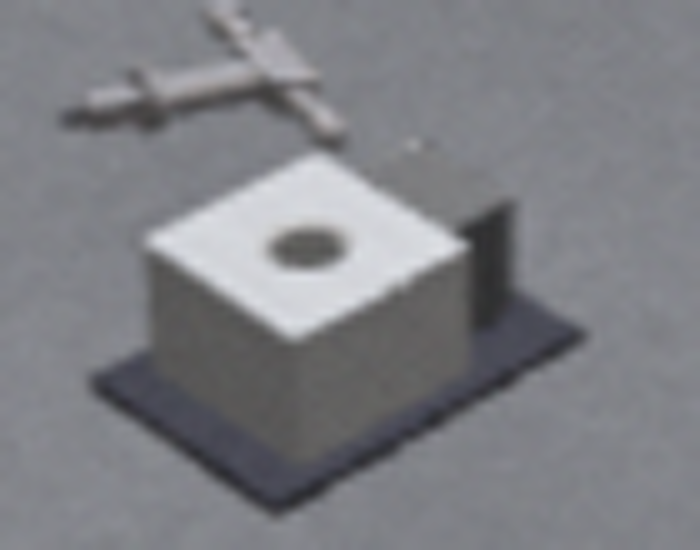

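View pics/w15.png

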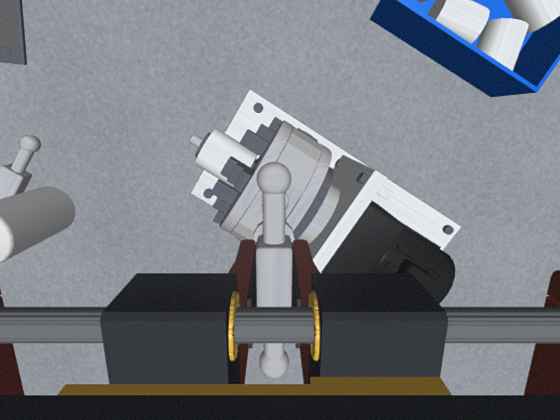

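```bash
python3 - <<'E'
from h import *
S=ctrl.get_image("side");T=ctrl.get_image("top")
print(tri([S,T],[(260.35,189.25),(216.8,211.3)]),atz(T,(216.8,211.3),45),atz(S,(260.35,189.25),45))
E
python3 -m handwheel '[[[-0.003,-0.012,0],[-18,-10,0],0],[[0,0,0],[-32,-18,0],0],[[0,0,0],[-32,-18,0],0],[[0,0,0],[-32,-18,0],0],[[0,0,0],[-32,-18,0],0],[[0,0,0],[-32,-18,0],0],[[0,0,0],[-32,-18,0],0],[[0,0,0],[-32,-18,0],0],[[0,0,0],[-32,-18,0],0],[[0,0,0],[-20,-11,0],0]]';  python3 rel.py 634 254 150 -70
```

```text
[634.05833188 255.53363358  40.49589637] [633.56172832 254.80812556  45.        ] [631.15282148 249.8123471   45.        ]
t: 43.7
ee_pos: [626.6, 226.4, 272.4]
orientation: [2.553, -1.807, -0.024]
ft_force: [-0.4, -0.2, -2.2]
width: 16.0
ee [626.64 226.43 272.43] yaw -70.58 turn [ 0.0196  0.005  -0.0102] shift [-22.95 -18.51 122.21] after-turn shift [-23.39 -16.34 122.43]
F [-0.43 -0.15 -2.23] M [-0.024 -0.031 -0.006] w 15.953538951883683 q [0.33 0.45 1.48 0.   1.23 1.56] t 43.7 v 0.37193299689542686
```

```bash
python3 -m handwheel '[[[0.02,0.005,-0.01],[0,0,0],0],[[0,0,0],[0,0,0],0],[[0,0,0],[-8,-6,20],0],[[0,0,0],[-8,-6,25],0],[[0,0,0],[-4,-3,25],0],[[0,0,0],[0,0,25],0],[[0,0,0],[0,0,10],0],[[0,0,0],[0,0,0],0],[[0,0,0],[0,0,0],0],[[0,0,0],[0,0,0],0]]';  python3 rel.py 634 254.4 150 -70
```

```text
t: 44.53
ee_pos: [632.8, 254.4, 158.7]
orientation: [2.57, -1.796, -0.009]
ft_force: [0.3, 0.0, -2.3]
width: 15.4
ee [632.81 254.4  158.67] yaw -69.88 turn [0.0082 0.001  0.0021] shift [ 0.42 -1.19  8.66] after-turn shift [ 0.41 -1.12  8.67]
F [ 0.31  0.02 -2.25] M [-0.023 -0.002  0.071] w 15.427420810550018 q [0.36 0.59 1.54 0.   1.03 1.58] t 44.5333 v 0.010114852090348979
```

```bash
python3 -m handwheel '[[[0.008,0.001,0],[0,0,0],0],[[0,0,0],[0,0,0],0],[[0,0,0],[0,0,0],0],[[0,0,0],[0.4,-0.6,8],0],[[0,0,0],[0,-0.5,8],0],[[0,0,0],[0,0,8],0],[[0,0,0],[0,0,3],0],[[0,0,0],[0,0,0],0],[[0,0,0],[0,0,0],0],[[0,0,0],[0,0,0],0]]';  python3 rel.py 634 254.4 126 -70;python3 - <<'E'
from h import *
S=ctrl.get_image("side");save(S,"s16.png",(220,130,300,220),8);T=ctrl.get_image("top");save(T,"t16.png",(180,170,260,245),8)
E
```

```text
t: 45.37
ee_pos: [637.2, 254.5, 134.6]
orientation: [-2.568, 1.797, -0.008]
ft_force: [-0.7, -0.2, -2.5]
width: 15.8
ee [637.18 254.53 134.6 ] yaw -69.95 turn [-0.0089 -0.0001  0.0009] shift [-0.97  3.11  8.57] after-turn shift [-0.96  3.03  8.6 ]
F [-0.66 -0.25 -2.46] M [ 0.029 -0.004  0.038] w 15.821199952647229 q [ 0.36  0.62  1.55 -0.    0.97  1.58] t 45.3667 v 0.006399461305555929
```

View pics/s16.png

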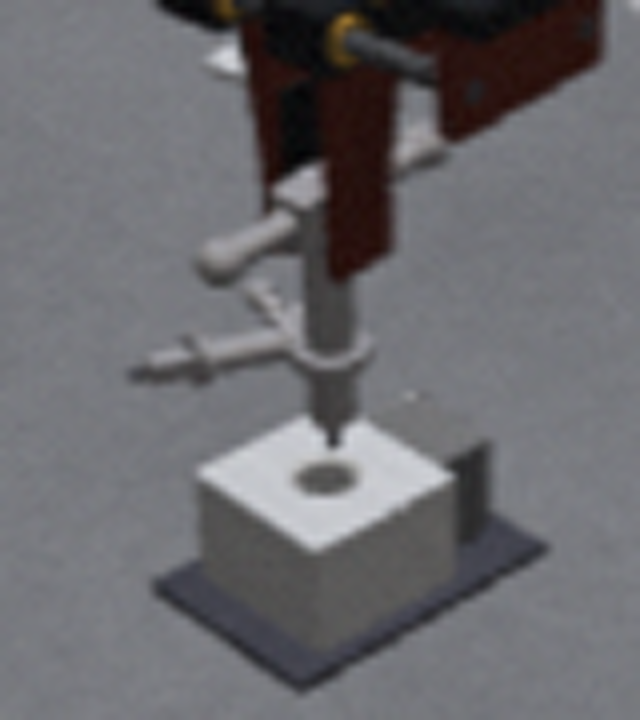

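```bash
python3 -m handwheel '[[[-0.009,0,0],[0,0,0],0],[[0,0,0],[0,0,0],0],[[0,0,0],[0,0,0],0],[[0,0,0],[-0.9,3,1],0],[[0,0,0],[0,0,2],0],[[0,0,0],[0,0,2],0],[[0,0,0],[0,0,0],0],[[0,0,0],[0,0,0],0],[[0,0,0],[0,0,0],0],[[0,0,0],[0,0,0],0]]';  python3 rel.py 634 254.4 118 -70
```

```text
t: 46.3
ee_pos: [634.4, 254.7, 130.5]
orientation: [-2.574, 1.8, -0.001]
ft_force: [-0.2, 0.3, -2.5]
width: 15.6
ee [634.35 254.67 130.46] yaw -69.95 turn [-0.0012 -0.      0.001 ] shift [ 0.13  0.44 12.46] after-turn shift [ 0.13  0.42 12.46]
F [-0.18  0.34 -2.49] M [-0.034 -0.026 -0.003] w 15.593564893518744 q [ 0.36  0.62  1.55 -0.    0.97  1.59] t 46.3 v 0.0014145151505838057
```

```bash
python3 -m handwheel '[[[0,0,0],[0.1,0.3,2],0],[[0,0,0],[0,0,2],0],[[0,0,0],[0,0,2],0],[[0,0,0],[0,0,2],0],[[0,0,0],[0,0,2],0],[[0,0,0],[0,0,2],0],[[0,0,0],[0,0,2],0],[[0,0,0],[0,0,0],0],[[0,0,0],[0,0,0],0],[[0,0,0],[0,0,0],0]]';  python3 rel.py 634 254.4 118 -70;python3 - <<'E'
from h import *
S=ctrl.get_image("side");save(S,"s17.png",(220,130,300,220),8)
E
```

```text
t: 47.13
ee_pos: [634.0, 254.4, 114.5]
orientation: [-2.574, 1.8, -0.001]
ft_force: [0.1, -0.3, -3.9]
width: 16.0
ee [634.04 254.38 114.5 ] yaw -69.95 turn [-0.0007 -0.      0.0009] shift [-0.03  0.03 -3.5 ] after-turn shift [-0.03  0.03 -3.5 ]
F [ 0.07 -0.25 -3.89] M [ 0.014 -0.028 -0.023] w 15.972290035110241 q [ 0.36  0.64  1.56 -0.    0.94  1.58] t 47.1333 v 0.001469679215213598
```

View pics/s17.png

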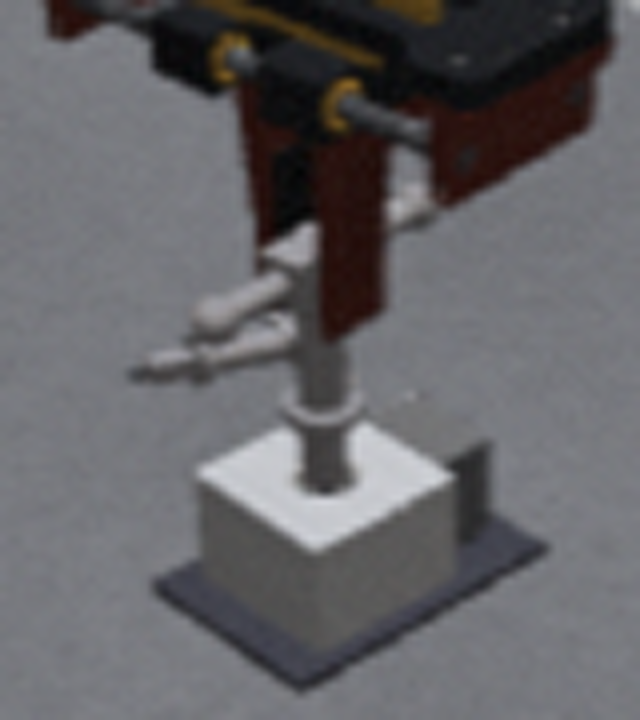

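The tip is entering the hole on centre with no force. I'll continue down to about 93, just above the seated height of 91.8.

```bash
python3 -m handwheel '[[[0,0,0],[0,0,3],0],[[0,0,0],[0,0,3],0],[[0,0,0],[0,0,3],0],[[0,0,0],[0,0,3],0],[[0,0,0],[0,0,3],0],[[0,0,0],[0,0,2],0],[[0,0,0],[0,0,0],0],[[0,0,0],[0,0,0],0],[[0,0,0],[0,0,0],0],[[0,0,0],[0,0,0],0]]';  python3 rel.py 634 254.4 91.8 -70
```

```text
t: 48.02
ee_pos: [634.1, 254.4, 95.6]
orientation: [-2.574, 1.8, -0.001]
ft_force: [-0.3, -1.5, -2.6]
width: 15.5
ee [634.12 254.39  95.58] yaw -69.95 turn [-0.0007 -0.      0.0009] shift [-0.05  0.11  3.78] after-turn shift [-0.05  0.11  3.78]
F [-0.29 -1.46 -2.59] M [-0.007  0.019 -0.018] w 15.463859179494298 q [ 0.36  0.66  1.57 -0.    0.91  1.58] t 48.0167 v 0.0023423790730691986
```

```bash
python3 -m handwheel '[[[0,0,0],[0,0,1],0],[[0,0,0],[0,0,1],0],[[0,0,0],[0,0,1],0],[[0,0,0],[0,0,0.8],0],[[0,0,0],[0,0,0.5],0],[[0,0,0],[0,0,0],0],[[0,0,0],[0,0,0],0],[[0,0,0],[0,0,0],0],[[0,0,0],[0,0,0],0],[[0,0,0],[0,0,0],0]]';  python3 rel.py 634 254.4 91.8 -70
```

```text
t: 48.85
ee_pos: [634.6, 254.6, 91.8]
orientation: [-2.573, 1.8, -0.002]
ft_force: [0.2, 0.4, -3.1]
width: 15.7
ee [634.65 254.62  91.8 ] yaw -69.95 turn [-0.0022 -0.      0.0009] shift [-0.02  0.68  0.  ] after-turn shift [-0.02  0.68  0.  ]
F [ 0.18  0.4  -3.05] M [-0.03   0.048  0.053] w 15.746280816944592 q [ 0.36  0.67  1.57 -0.    0.9   1.59] t 48.85 v 0.0006116399862062703
```

```bash
python3 -m handwheel '[[[0,0,0],[0,0,0.5],0],[[0,0,0],[0,0,0.5],0],[[0,0,0],[0,0,0.5],0],[[0,0,0],[0,0,0.5],0],[[0,0,0],[0,0,0],0],[[0,0,0],[0,0,0],0],[[0,0,0],[0,0,0],0],[[0,0,0],[0,0,0],0],[[0,0,0],[0,0,0],0],[[0,0,0],[0,0,0],0]]';  python3 rel.py 634 254.4 91.8 -70; python3 - <<'E'
from h import *
S=ctrl.get_image("side");save(S,"s18.png",(220,130,300,220),8)
E
```

```text
t: 49.68
ee_pos: [634.7, 254.7, 91.7]
orientation: [-2.573, 1.8, -0.002]
ft_force: [-0.5, -1.2, 1.8]
width: 16.1
ee [634.74 254.65  91.72] yaw -69.95 turn [-0.0026 -0.      0.0009] shift [-0.02  0.78 -0.08] after-turn shift [-0.01  0.78 -0.08]
F [-0.55 -1.16  1.81] M [-0.184  0.348  0.005] w 16.09138085850584 q [ 0.36  0.67  1.57 -0.    0.9   1.59] t 49.6833 v 0.0009846696508288998
```

View pics/s18.png

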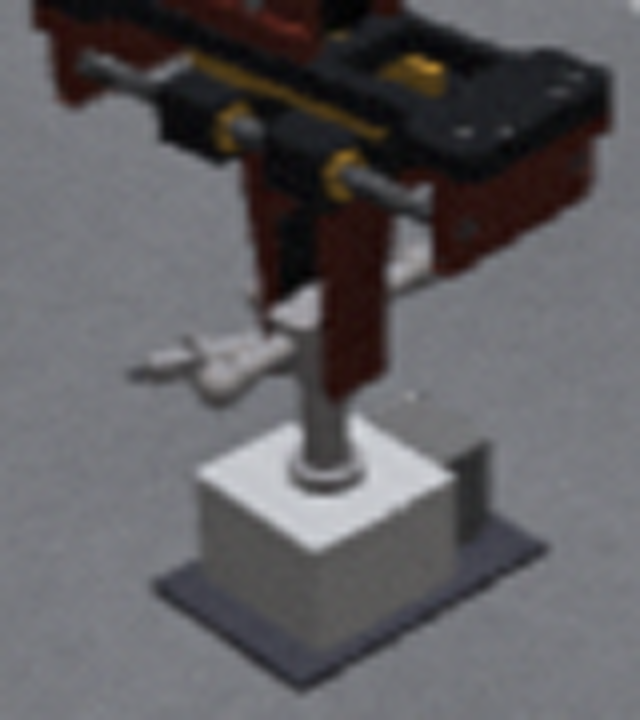

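The collar sits on the block and Fz is up by 5 N. Now I release.

```bash
python3 -m handwheel '[[[0,0,0],[0,0,0],0.6],[[0,0,0],[0,0,0],0.6],[[0,0,0],[0,0,0],0.6],[[0,0,0],[0,0,0],0.6],[[0,0,0],[0,0,0],0.6],[[0,0,0],[0,0,0],0.6],[[0,0,0],[0,0,0],0.6],[[0,0,0],[0,0,0],0.6],[[0,0,0],[0,0,0],0.6],[[0,0,0],[0,0,0],0.6]]';  python3 rel.py 634 254.4 91.8 -70
```

```text
t: 50.57
ee_pos: [636.4, 255.3, 91.6]
orientation: [-2.57, 1.798, -0.006]
ft_force: [0.2, -0.6, -0.1]
width: 52.9
ee [636.41 255.27  91.64] yaw -69.95 turn [-0.0065  0.      0.0009] shift [-0.01  2.56 -0.18] after-turn shift [-0.01  2.56 -0.16]
F [ 0.15 -0.55 -0.1 ] M [-0.016  0.004 -0.027] w 52.941619856736445 q [ 0.36  0.67  1.57 -0.    0.9   1.58] t 50.5667 v 0.0012346364572127797
```

```bash
python3 -m handwheel '[[[0,0,0],[0,0,-4],0.6],[[0,0,0],[0,0,-8],0.6],[[0,0,0],[0,0,-12],0.6],[[0,0,0],[0,0,-20],0.6],[[0,0,0],[0,0,-25],0.6],[[0,0,0],[0,0,-30],0.6],[[0,0,0],[0,0,-30],0.6],[[0,0,0],[0,0,-20],0.6],[[0,0,0],[0,0,0],0.6],[[0,0,0],[0,0,0],0.6]]';  python3 rel.py 634 254.4 91.8 -70; python3 - <<'E'
from h import *
S=ctrl.get_image("side");save(S,"s19.png",(220,130,300,220),8)
W=ctrl.get_image("wrist");save(W,"w19.png")
E
```

```text
t: 51.4
ee_pos: [635.4, 254.9, 255.6]
orientation: [-2.568, 1.796, -0.009]
ft_force: [-0.0, 0.3, -1.1]
width: 52.4
ee [635.44 254.91 255.56] yaw -69.95 turn [-0.0098  0.0001  0.0009] shift [ -0.     3.12 163.74] after-turn shift [-1.0000e-02  1.5200e+00  1.6376e+02]
F [-0.05  0.34 -1.14] M [-0.015 -0.02   0.02 ] w 52.43821818963373 q [ 0.36  0.48  1.47 -0.    1.18  1.59] t 51.4 v 0.04636015875576716
```

View pics/s19.png

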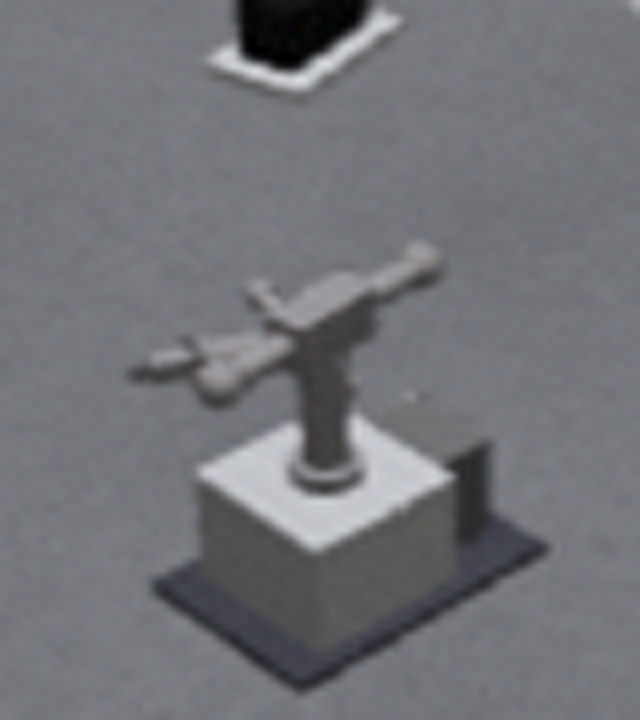

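View pics/w19.png

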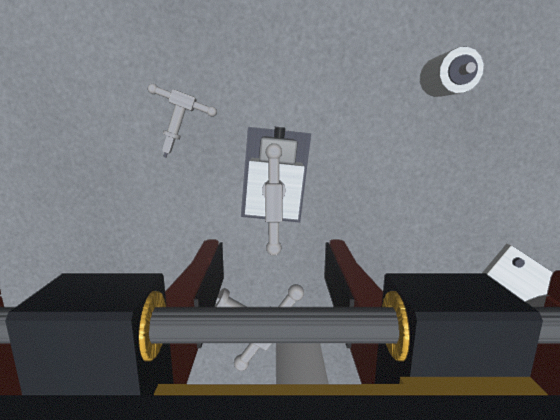

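The key stands in its holder, collar on the block, upright, with the gripper clear. I'll take one last overall look before handing in.

```bash
python3 - <<'E'
from h import *
S=ctrl.get_image("side");save(S,"s20.png")
E
```

```text
(no output)
```

View pics/s20.png

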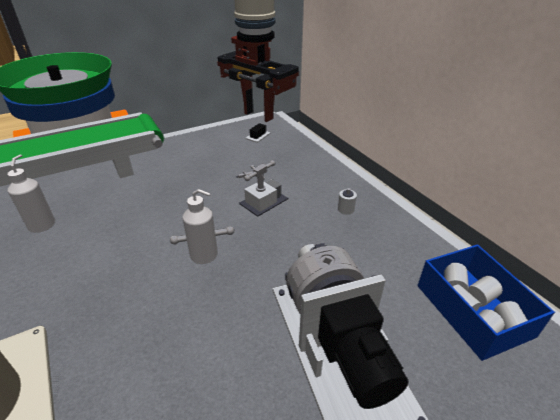

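The bottle (200,230), spare roller (347,201) and station are where they were, the socket is turned, and the key stands in its holder (262,185). I'm handing in.

```bash
python3 -c "
from workcell import ctrl
print(ctrl.close_job())"
```

```text
the job is handed in; nothing more can be done
None
```

The top jaw is tightened and the key is back in its holder. I handed the job in at about 51.5 s of the 72 s allowed.

**What I did:**
- **Key in:** I took the middle-sized key from its holder and pushed it fully home in the upper screw, about 14 mm in with the pin flush.
- **Tightening:** I held it down with about 16 N and turned it clockwise about 1.23 rad at the hand, including the play. The torque then rose from about 0.08 N m of drag to about 0.27 N m (readings from 0.22 to 0.32).
- **Key back:** I eased it back within its play, pulled it straight out, set it in the holder and let go.

**Last checks:**
- **Key:** The side and wrist pictures show it upright with its collar on the block, at the same gripper height as at the start to within 0.1 mm, and the gripper clear of it.
- **Surroundings:** The socket shows turned, and the bottle, spare roller and station are where they were.

**Checks that were uncertain or disagreed:**
- **Torque:** Readings scatter by about 0.04 N m, and I did not record the torque between readings. A single reading of 0.21 N m before the bite proved false when I repeated it.
- **Jaw on roller:** I judged the bite by torque only and did not see the jaw contact itself.
- **Side camera:** It was about 1.3 pixels off, which gave the hole a height of 40.5 mm instead of 45.
- **Large look-alike key:** It stood upright in the first pictures but was already lying by the picture at 4.5 s, and it ended beside the wash bottle. The gripper had not been near it, so it seems to have toppled by itself. I left it alone.

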